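# Turn the drip tiles ribs-up against the ledge and pile them

### The job

Some of the ribbed stone drip tiles on the shoe-cabinet shelf lie ribs-down: using the front of the raised white ledge as a wall, push them up against it until they tip over, so that their ribs face up. Then stack all the tiles, ribs up, in one square pile centred on the rubber mat, long sides along the mat's long sides. Leave the key bowl, door stop and clothes brush where they are.

Things in the scene. Friction and masses are not known exactly. Their poses are not given: they have to be found in the camera images.
- tile_a: drip tile of grey stone, a rigid flat slab 110 x 60 x 14 mm (x, y, z), about 0.14 kg; origin at its centre; one broad face carries five raised ribs along its length (within the 14 mm), the other is plain. On this tile the ribbed face is its -z side, so it starts ribs-down and must end with its z axis pointing down. May be absent
- tile_b: drip tile of grey stone, a rigid flat slab 110 x 60 x 14 mm (x, y, z), about 0.14 kg; origin at its centre; one broad face carries five raised ribs along its length (within the 14 mm), the other is plain. On this tile the ribbed face is its -z side, so it starts ribs-down and must end with its z axis pointing down. May be absent
- tile_c: drip tile of grey stone, a rigid flat slab 110 x 60 x 14 mm (x, y, z), about 0.14 kg; origin at its centre; one broad face carries five raised ribs along its length (within the 14 mm), the other is plain. On this tile the ribbed face is its -z side, so it starts ribs-down and must end with its z axis pointing down. May be absent
- tile_d: drip tile of grey stone, a rigid flat slab 110 x 60 x 14 mm (x, y, z), about 0.14 kg; origin at its centre; one broad face carries five raised ribs along its length (within the 14 mm), the other is plain. On this tile the ribbed face is its +z side, so it starts ribs-up and must end with its z axis pointing up (it needs no turning). May be absent
- tile_e: drip tile of grey stone, a rigid flat slab 110 x 60 x 14 mm (x, y, z), about 0.14 kg; origin at its centre; one broad face carries five raised ribs along its length (within the 14 mm), the other is plain. On this tile the ribbed face is its +z side, so it starts ribs-up and must end with its z axis pointing up (it needs no turning). May be absent
- ledge: fixed white lacquered ledge, a solid step 160 x 260 x 28 mm (x, y, z) on the shelf, the wall to tip tiles against: its upright front face, 28 mm high, lies 80 mm from its origin on its -x side, towards the robot. Origin at the centre of its underside; its flat top, 28 mm up, is free for a tipped tile to land on
- ledge_foot (a point): the middle of the foot of the ledge's front face, at shelf height; its x axis points into the ledge, its y axis along the face. The shelf in front of it is free for about 150 mm, 60 mm to either side; the shelf where the tiles lie at the start, to the right of the ledge, is otherwise bare, so a tile can be laid aside there
- mat: fixed black rubber mat 130 x 80 x 6 mm (x, y, z), where the pile goes; origin at the centre of its underside, long side along x
- mat_top (a point): centre of the mat's upper face, 6 mm above the shelf; axes as the mat's
- key_bowl: sky-blue ceramic key bowl, 110 mm across, 45 mm high; a bystander, leave alone; origin under its centre
- door_stop: grey rubber door stop, 70 x 40 x 34 mm; a bystander, leave alone; origin under its centre
- brush: steel-backed clothes brush block, 130 x 50 x 32 mm; a bystander, leave alone; origin under its centre

How it is judged:
By the outcome, as a careful person would: the job done as asked, in the order asked, and still so for the second after the job is handed in, with the robot touching nothing.
Of tile_a, tile_b, tile_c, tile_d, tile_e only 4 to 5 are there at a start; the rules pass over those that are not, and their reading is None.
At some moment in a run one of tile_a, tile_b, tile_c, tile_d, tile_e may be knocked a few centimetres aside while the robot is not near it.
Once in a run the grip may slacken for a moment while it holds something.
It also fails if it takes over 210 s, if anything falls off the work surface, if the arm or the gripper's body presses on something with over 40 N, if the wrist force passes 120 N, or if a joint passes its speed limit or range.

### The arm

A 6-joint arm with a two-finger parallel gripper is mounted at the origin on the work surface. World frame = base frame: x ahead of the robot, y to its left, z up, the work surface at z = 0. Lengths are in m, angles in rad, forces in N, time in s.
With the tool pointing down it reaches from about 0.25 to 0.725 m from the base axis. Payload 4 kg.
Tool frame: the origin (TCP) lies midway between the tips of the shut fingers; the grasp point (between the pads) lies 19 mm behind it; z points along the fingers, y is the line along which they close (so a half turn about z gives the same grasp; the last joint's range is limited). The gripper opens to 85 mm and grips with 20 to 120 N. Pads are 22 mm wide; open, the fingers measure 114 mm over their backs; the gripper's body (76 mm by 85 mm) begins 54 mm behind the grasp point. The pads swing forward as they close: fully open they stand 13 mm farther back than shut.
Start: joints at [1.227, 0.241, 0.005, 1.335, 0, 1.571], TCP at [0.169, 0.471, 0.231] pointing down, gripper open.
Joint ranges: [-2.72, 2.72], [-1.05, 1.87], [-1.09, 1.28], [-1.99, 2.15], [-1.42, 1.44], [-3.14, 3.14]. Speed limits (rad/s): [2.79, 2.79, 3.14, 3.14, 3.14, 3.14].

### API

Orientations are given as a unit quaternion [x, y, z, w].
In Python, from workcell import bot gives the robot as it stands.
- The arm moves only by the tool play_rows, never from a script. Its argument "moves" is a list of rows, each a list of 3 entries, a list of its own where there are three numbers: the opening, from -1 (shut) to 1 (fully open), then the shift along the tool's x, y, z in cm, then the turn, a rotation vector about the tool's x, y, z in rad. A call has 1 to 12 rows; each row shifts and turns the commanded pose from where the row before left it, along the tool's axes as they then stand; what a row does not reach is not made up. A row lasts 1/12 s, in which the tool goes at most 41.7 mm and 7.16 degrees, less where a joint would pass 70% of its speed; a pose out of reach is approached as far as the arm can. A call is refused whole if a number of a shift passes 4.17 or a number of a turn 0.125, either way. A call with a gripper value outside its range is refused whole. The fingers move at their own pace and stop on an object; the grip force is fixed at half the most. Time passes only in rows, so rows that do not move let the fingers close. It gives the time, the measured TCP pose, the force and the opening at its end, in the units of the state.
- bot.get_obs(): the state, without advancing time (a new reading comes with each control period).
- bot.camera(name): name is "scene" or "top"; returns (picture, depth): 480x640x3 uint8, red, green, blue; 480x640 float32, m along the optical axis (not along the pixel's ray), 0 where there is no reading.
- bot.camera_info(name): a dict with "K" (3x3 intrinsics, pixels), "k1" (the pictures are not rectified: a ray, as slopes to the right and down, at radius r is drawn at 1 + k1 r^2 times it, then the intrinsics apply), "world_from_camera" (4x4, takes a point from camera to world coordinates). Camera axes: x right, y up, looking along -z (the intrinsics and any distortion apply to the point x, -y, -z); pixel columns grow to the right and rows downward; lengths in m; the calibration is good to about 2 mm. A picture is of the moment at which its call begins. camera_info takes no time and is no camera call.
- bot.job_done(): hands the job in, once; it reports no verdict.
The state is a dict: "clock": time; "joint_pos": joint angles; "joint_vel": joint speeds; "tau": joint torques, N m; "eef_pos": TCP position; "tool_rot": TCP orientation; "ft_force": force on the tool from outside, world axes, zero at the start; "ft_torque": the same for the moment, N m; "grip_width": finger opening in m.
Only numpy, scipy, OpenCV 4.12 (cv2) and the standard library are available. Lean on these libraries where they do the work, as an engineer would, in place of code of your own. Each camera call takes 0.05 s, during which the arm holds its last target. There are 200 camera calls.

## Working session

There is one attempt and no reset: what is moved stays moved. The work goes in short steps, Python scripts to look and compute and a tool call to move; the robot and the scene stay as the last step left them, time stands still between calls to the robot, and variables do not carry over. Pictures are saved under pics/ and viewed, on a budget of 14 in all, crops included, one or two more only if the job needs it, and the job is handed in when it is done.

Besides the shell and the picture viewer there is one more tool, called after ">>>" as a command line: name --argument value ..., lists and objects as JSON in quotes. play_rows: Moves the arm, as the interface text tells. Its arguments: {"type":"object","properties":{"moves":{"type":"array"}},"required":["moves"]}

```bash
mkdir -p pics; ls; cat > h.py <<'E'
import numpy as np, cv2
from workcell import bot
def proj(ci,P):
    T=np.linalg.inv(np.array(ci["world_from_camera"])); p=(T[:3,:3]@np.atleast_2d(P).T).T+T[:3,3]
    s=np.c_[p[:,0]/-p[:,2],p[:,1]/p[:,2]]; r2=(s**2).sum(1,keepdims=True); s=s*(1+ci["k1"]*r2)
    K=np.array(ci["K"]); return s@K[:2,:2].T+K[:2,2]
def ray(ci,uv):
    uv=np.atleast_2d(uv).astype(float);K=np.array(ci["K"]); d=(uv-K[:2,2])@np.linalg.inv(K[:2,:2]).T; s=d.copy()
    for _ in range(20): s=d/(1+ci["k1"]*(s**2).sum(1,keepdims=True))
    W=np.array(ci["world_from_camera"]); return W[:3,3],(np.c_[s[:,0],-s[:,1],-np.ones(len(s))]@W[:3,:3].T)
def onz(ci,uv,z):
    o,d=ray(ci,uv); return o+d*((z-o[2])/d[:,2])[:,None]
def bydepth(ci,uv,dep):
    o,d=ray(ci,uv); uv=np.atleast_2d(uv).astype(int); return o+d*dep[uv[:,1],uv[:,0]][:,None]
def snap(name,fn):
    im,dep=bot.camera(name); cv2.imwrite("pics/"+fn,im[:,:,::-1]); return im,dep,bot.camera_info(name)
E
python3 - <<'E'
from h import *
for n in("top","scene"):
    im,d,ci=snap(n,n+"0.png"); np.savez(n+"0.npz",im=im,d=d); print(n,ci)
print(bot.get_obs())
E
```

```text
pics
top {'K': array([[488.46662121,   0.        , 315.25140878],
       [  0.        , 488.46662121, 241.73078075],
       [  0.        ,   0.        ,   1.        ]]), 'k1': 0.045038824656085774, 'world_from_camera': array([[ 0.02756211,  0.98525693, -0.16884639,  0.39053336],
       [-0.99952583,  0.02948317,  0.0088806 , -0.02640967],
       [ 0.0137278 ,  0.16852156,  0.98560237,  1.27313771],
       [ 0.        ,  0.        ,  0.        ,  1.        ]])}
scene {'K': array([[499.16241453,   0.        , 319.52092817],
       [  0.        , 499.16241453, 246.70030328],
       [  0.        ,   0.        ,   1.        ]]), 'k1': 0.0013471003188126954, 'world_from_camera': array([[-2.82088267e-02, -5.94133608e-01,  8.03871580e-01,
         1.65044885e+00],
       [ 9.99363202e-01,  8.16664463e-04,  3.56724531e-02,
         1.37591942e-04],
       [-2.18506966e-02,  8.04365954e-01,  5.93732228e-01,
         8.24476439e-01],
       [ 0.00000000e+00,  0.00000000e+00,  0.00000000e+00,
         1.00000000e+00]])}
{'clock': 0.1, 'joint_pos': array([ 1.22697814e+00,  2.41344407e-01,  3.80678649e-03,  1.33519086e+00,
       -3.31378111e-05,  1.57079988e+00]), 'joint_vel': array([-0.00025578, -0.00206029,  0.00372148,  0.00029656, -0.00190083,
        0.00063708]), 'tau': array([ 5.23295967e-04, -3.73137045e+01,  2.53009272e+01,  1.08344332e-02,
        3.55092766e-05,  4.83034540e-06]), 'eef_pos': array([0.16835352, 0.47018061, 0.23047869]), 'tool_rot': array([ 1.71065269e-01,  9.85259225e-01, -9.54670413e-04, -1.48934048e-04]), 'ft_force': array([ 0.66541397, -0.43720827,  0.0050957 ]), 'ft_torque': array([-0.03878757,  0.00340361, -0.01204058]), 'grip_width': 0.08534130123343382}
```

View pics/top0.png

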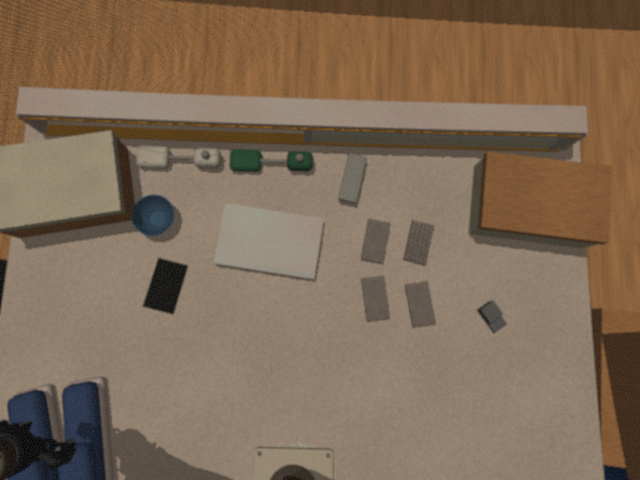

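View pics/scene0.png

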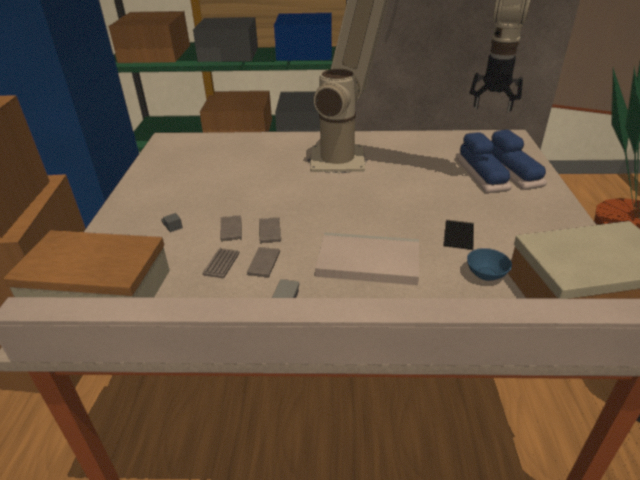

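The top view shows four tiles, at (376,241), (419,242, ribs visible), (375,299) and (420,304). The ledge is at (270,241), the mat at (165,286) and the brush at (352,180). The key bowl is at (153,215) and the door stop at (491,316).

```bash
cat >> h.py <<'E'
def rect(ci,mask,seed,z):
    n,l=cv2.connectedComponents(mask.astype(np.uint8)); 
    k=l[seed[1],seed[0]]
    if k==0:
        w=l[seed[1]-6:seed[1]+7,seed[0]-6:seed[0]+7]; w=w[w>0]
        if not len(w): return None
        k=np.bincount(w).argmax()
    c=max(cv2.findContours((l==k).astype(np.uint8),0,2)[0],key=cv2.contourArea)
    P=onz(ci,c.reshape(-1,2),z)[:,:2]
    (cx,cy),(w,h),a=cv2.minAreaRect((P*1000).astype(np.float32))
    if w<h: w,h,a=h,w,a+90
    return np.round([cx,cy,w,h,((a+90)%180)-90],1)
E
python3 - <<'E'
from h import *
ci=bot.camera_info("top"); f=np.load("top0.npz"); im,d=f["im"],f["d"]
g=im.astype(int).sum(2)/3
for p in[(376,241),(419,242),(375,299),(420,304),(270,241),(165,286),(352,180),(400,350),(400,272)]: print(p,im[p[1],p[0]],bydepth(ci,p,d).round(4))
bl=cv2.GaussianBlur(g.astype(np.float32),(3,3),0)
for t in(100,108,115,120,125):
    m=bl<t
    print(t,[rect(ci,m,p,.014) for p in[(376,241),(419,242),(375,299),(420,304)]])
print("mat",rect(ci,bl<50,(165,286),.006)); 
for t in(150,160,170):print("ledge",rect(ci,bl>t,(270,241),.028))
cv2.imwrite("pics/crop.png",cv2.resize(im[200:340,345:445,::-1],None,fx=5,fy=4.2,interpolation=2))
E
```

```text
(376, 241) [97 85 75] [[ 0.6131 -0.1969  0.0128]]
(419, 242) [97 87 77] [[ 0.6133 -0.3088  0.0159]]
(375, 299) [106  94  84] [[ 0.4618 -0.195   0.0145]]
(420, 304) [98 90 80] [[ 0.4527 -0.3107  0.0123]]
(270, 241) [159 149 136] [[0.6028 0.0795 0.0248]]
(165, 286) [24 29 22] [[0.4805 0.344  0.0093]]
(352, 180) [112 107  98] [[ 0.7714 -0.13    0.0306]]
(400, 350) [142 126 108] [[ 3.356e-01 -2.612e-01  1.000e-04]]
(400, 272) [146 129 110] [[ 5.348e-01 -2.619e-01  4.000e-04]]
100 [array([ 611.8, -194.5,  111.3,   60.3,   -9.7]), array([ 612.2, -307.2,  109.7,   59.7,  -12.9]), array([ 463.4, -194.4,  110.4,   59.1,    8.3]), array([ 452.3, -308.6,  110.1,   60. ,   10.6])]
108 [array([ 612.3, -195.1,  113.7,   62.1,  -10.1]), array([ 612.2, -307.1,  112.3,   62.2,  -12.7]), array([ 462.9, -194.5,  113. ,   63.5,    8.3]), array([ 452. , -309.3,  112.6,   62.9,   10.7])]
115 [array([ 612. , -194.6,  117.2,   64.7,  -10.5]), array([ 612.7, -307.2,  115.6,   65.2,  -13.4]), array([ 463.8, -194.5,  116. ,   64.7,    8. ]), array([ 452.6, -308.6,  115.5,   65. ,   10.6])]
120 [array([ 612.3, -195.1,  118.9,   67.3,  -10. ]), array([ 612.8, -307.4,  117.5,   66.9,  -12.8]), array([ 463.7, -194.8,  120.1,   67.7,    8.2]), array([ 452.3, -309.2,  117.3,   67.3,   11. ])]
125 [array([ 611. , -195.1,  124.3,   70.8,  -10.8]), array([ 614.4, -308.2,  136.9,   73.2,  -15.4]), array([ 464.9, -194.9,  127.5,   84.6,    2.1]), array([ 447.7, -308. ,  130.1,   76. ,    8.1])]
mat [482.1 344.2 123.5  75.5 -12.7]
ledge None
ledge None
ledge None
```

View pics/crop.png

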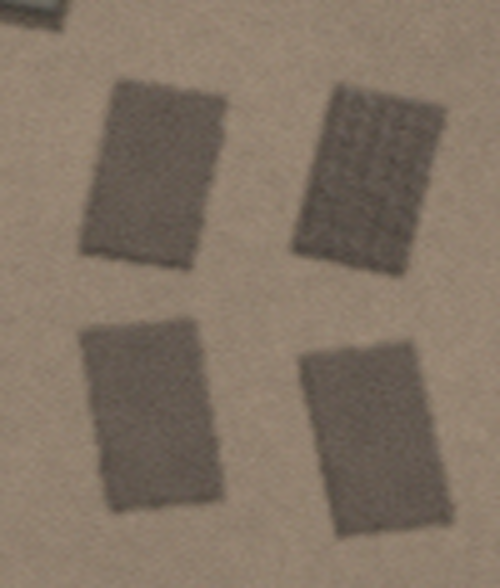

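The crop shows ribs only on the tile at (612,-307) mm; the other three are plain side up and need flipping. Next I'll measure the ledge, and test the wrist turn and the pitch range.

```bash
cat >> h.py <<'E'
from scipy.spatial.transform import Rotation as Ro
def tgt(yaw,p):  # yaw deg heading of forward, p deg tilt (+: fingers point forward); tool x=-fwd at p=0, y=left
    y,p=np.radians([yaw,p]); f=np.array([np.cos(y),np.sin(y),0]); l=np.array([-np.sin(y),np.cos(y),0]); u=np.array([0,0,1.])
    z=np.sin(p)*f-np.cos(p)*u; return np.c_[np.cross(l,z),l,z]
def plan(pos,yaw,p,step=3.0,ang=0.1,start=None):
    o=bot.get_obs(); R0=Ro.from_quat(o["tool_rot"]).as_matrix(); p0=o["eef_pos"]
    if start: p0,R0=np.array(start[0]),tgt(*start[1:])
    R1=tgt(yaw,p); w=Ro.from_matrix(R0.T@R1).as_rotvec(); d=R0.T@(np.array(pos)-p0)*100
    N=int(max(1,np.ceil(np.linalg.norm(d)/step),np.ceil(np.linalg.norm(w)/ang)))
    S=sum(Ro.from_rotvec(w*k/N).as_matrix() for k in range(N))
    print("N",N,"shift",np.linalg.solve(S,d).round(2).tolist(),"turn",(w/N).round(3).tolist())
def st():
    o=bot.get_obs(); R=Ro.from_quat(o["tool_rot"]).as_matrix(); y=R[:,1]
    print("t",round(o["clock"],1),"pos",o["eef_pos"].round(4),"yaw %.1f p %.1f roll %.1f"%(np.degrees(np.arctan2(-y[0],y[1])),np.degrees(np.arctan2(R[:,2]@np.cross(y,[0,0,1]),-R[2,2])),np.degrees(np.arcsin(y[2]))),"F",o["ft_force"].round(1),"w",round(o["grip_width"],4),"j",o["joint_pos"].round(2))
E
python3 - <<'E'
from h import *
ci=bot.camera_info("top"); f=np.load("top0.npz"); im,d=f["im"],f["d"]
b=cv2.GaussianBlur(im[:,:,2].astype(np.float32),(5,5),0)
for t in(118,121,124,127,130):
    m=b>t; print(t,rect(ci,m,(270,241),.028))
for u in (240,270,300): 
    print(u,b[255:290,u].round().astype(int).tolist())
st(); plan((.25,-.10,.25),-30,0); plan((.40,.05,.25),-8,0)
E
```

```text
118 [606.5  84.8 260.6 160.7  82.3]
121 [607.2  84.4 257.6 158.7  82.9]
124 [606.3  84.5 255.8 156.4  82.5]
127 [606.   84.2 252.2 154.5  82.6]
130 [609.  104.1 209.  151.   83. ]
240 [132, 132, 132, 131, 131, 131, 131, 131, 132, 132, 128, 119, 102, 87, 84, 92, 103, 110, 113, 113, 113, 113, 114, 114, 114, 113, 111, 111, 111, 111, 110, 110, 110, 110, 110]
270 [128, 128, 128, 128, 128, 129, 129, 129, 129, 130, 129, 129, 129, 129, 128, 124, 113, 96, 84, 85, 95, 106, 112, 114, 115, 115, 115, 116, 115, 113, 112, 112, 113, 113, 113]
300 [128, 128, 128, 128, 129, 129, 129, 129, 129, 128, 128, 128, 128, 127, 127, 128, 128, 127, 127, 125, 121, 109, 93, 83, 87, 99, 109, 113, 113, 112, 111, 112, 113, 112, 113]
t 0.1 pos [0.1684 0.4702 0.2305] yaw -19.7 p 0.0 roll -0.1 F [ 0.7 -0.4  0. ] w 0.0853 j [ 1.23  0.24  0.    1.34 -0.    1.57]
N 20 shift [-1.56, -2.43, -0.1] turn [-0.0, 0.0, 0.009]
N 17 shift [-1.93, -2.07, -0.11] turn [-0.0, -0.0, -0.012]
```

>>> play_rows --moves '[[1, [0, 0, 0], [0, 0, -0.1]], [1, [0, 0, 0], [0, 0, -0.1]]]'

```text
clock: 0.27
eef_pos: [0.1684, 0.4704, 0.2307]
tool_rot: [0.069, 0.998, -0.001, -0.0]
ft_force: [0.3, -0.1, 1.5]
grip_width: 0.0856
```

```bash
python3 -c "
from h import *
st()"
```

```text
t 0.3 pos [0.1684 0.4704 0.2307] yaw -8.0 p -0.0 roll -0.1 F [ 0.3 -0.1  1.5] w 0.0856 j [ 1.23  0.24  0.    1.34 -0.    1.37]
```

```bash
python3 -c "
from h import *
plan((.48,.08,.20),-7.5,0); plan((.53,.09,.12),-7.5,-50,start=((.48,.08,.20),-7.5,0))"
```

```text
N 17 shift [-2.13, -2.03, 0.18] turn [-0.0, -0.0, -0.0]
N 9 shift [-0.86, 0.18, 0.64] turn [0.0, 0.097, 0.0]
```

>>> play_rows --moves '[[1, [-2.1, -2, 0.18], [0, 0, 0]], [1, [-2.1, -2, 0.18], [0, 0, 0]], [1, [-2.1, -2, 0.18], [0, 0, 0]], [1, [-2.1, -2, 0.18], [0, 0, 0]], [1, [-2.1, -2, 0.18], [0, 0, 0]], [1, [-2.1, -2, 0.18], [0, 0, 0]], [1, [-2.1, -2, 0.18], [0, 0, 0]], [1, [-2.1, -2, 0.18], [0, 0, 0]], [1, [-2.1, -2, 0.18], [0, 0, 0]], [1, [-2.1, -2, 0.18], [0, 0, 0]], [1, [-2.1, -2, 0.18], [0, 0, 0]], [1, [-2.1, -2, 0.18], [0, 0, 0]]]'

```text
clock: 1.27
eef_pos: [0.3839, 0.1957, 0.2093]
tool_rot: [0.072, 0.997, -0.0, -0.0]
ft_force: [-0.0, 0.8, -0.1]
grip_width: 0.0851
```

>>> play_rows --moves '[[1, [-2.1, -2, 0.18], [0, 0, 0]], [1, [-2.1, -2, 0.18], [0, 0, 0]], [1, [-2.1, -2, 0.18], [0, 0, 0]], [1, [-2.1, -2, 0.18], [0, 0, 0]], [1, [-2.1, -2, 0.18], [0, 0, 0]]]'

```text
clock: 1.68
eef_pos: [0.4735, 0.0817, 0.2002]
tool_rot: [0.072, 0.997, -0.0, -0.0]
ft_force: [-0.5, 0.3, -0.2]
grip_width: 0.0858
```

>>> play_rows --moves '[[1, [-0.86, 0.18, 0.64], [0, 0.097, 0]], [1, [-0.86, 0.18, 0.64], [0, 0.097, 0]], [1, [-0.86, 0.18, 0.64], [0, 0.097, 0]], [1, [-0.86, 0.18, 0.64], [0, 0.097, 0]], [1, [-0.86, 0.18, 0.64], [0, 0.097, 0]], [1, [-0.86, 0.18, 0.64], [0, 0.097, 0]], [1, [-0.86, 0.18, 0.64], [0, 0.097, 0]], [1, [-0.86, 0.18, 0.64], [0, 0.097, 0]], [1, [-0.86, 0.18, 0.64], [0, 0.097, 0]]]'

```text
clock: 2.43
eef_pos: [0.5121, 0.0919, 0.1098]
tool_rot: [0.066, 0.907, 0.032, -0.414]
ft_force: [-1.3, -0.7, 1.3]
grip_width: 0.0858
```

```bash
python3 -c "
from h import *
st()
plan((.50,-.18,.20),-10,35)"
```

```text
t 2.4 pos [0.5121 0.0919 0.1098] yaw -8.4 p -49.0 roll 0.2 F [-1.3 -0.7  1.3] w 0.0858 j [0.08 1.09 0.82 2.15 0.17 0.15]
N 15 shift [-0.11, -1.81, -0.69] turn [0.0, -0.098, 0.002]
```

```bash
python3 -c "
from h import *
plan((.51,-.177,.12),-10,40)
a=((.51,-.177,.12),-10,40);b=(.5435,-.1829,.052)
plan(b,-10,40,start=a); plan((.5815,-.1896,.006),-10,40,start=(b,-10,40),step=1.5)"
```

```text
N 16 shift [-0.27, -1.66, -0.1] turn [0.0, -0.097, 0.002]
N 3 shift [0.59, 0.0, 2.47] turn [0.0, 0.0, 0.0]
N 5 shift [0.0, 0.0, 1.2] turn [0.0, 0.0, 0.0]
```

>>> play_rows --moves '[[1, [-0.27, -1.66, -0.1], [0, -0.097, 0.002]], [1, [-0.27, -1.66, -0.1], [0, -0.097, 0.002]], [1, [-0.27, -1.66, -0.1], [0, -0.097, 0.002]], [1, [-0.27, -1.66, -0.1], [0, -0.097, 0.002]], [1, [-0.27, -1.66, -0.1], [0, -0.097, 0.002]], [1, [-0.27, -1.66, -0.1], [0, -0.097, 0.002]], [1, [-0.27, -1.66, -0.1], [0, -0.097, 0.002]], [1, [-0.27, -1.66, -0.1], [0, -0.097, 0.002]]]'

```text
clock: 3.1
eef_pos: [0.5111, -0.0437, 0.1095]
tool_rot: [0.08, 0.996, 0.001, -0.038]
ft_force: [0.1, -0.5, 0.6]
grip_width: 0.0856
```

>>> play_rows --moves '[[1, [-0.27, -1.66, -0.1], [0, -0.097, 0.002]], [1, [-0.27, -1.66, -0.1], [0, -0.097, 0.002]], [1, [-0.27, -1.66, -0.1], [0, -0.097, 0.002]], [1, [-0.27, -1.66, -0.1], [0, -0.097, 0.002]], [1, [-0.27, -1.66, -0.1], [0, -0.097, 0.002]], [1, [-0.27, -1.66, -0.1], [0, -0.097, 0.002]], [1, [-0.27, -1.66, -0.1], [0, -0.097, 0.002]], [1, [-0.27, -1.66, -0.1], [0, -0.097, 0.002]]]'

```text
clock: 3.77
eef_pos: [0.5065, -0.1772, 0.1238]
tool_rot: [0.082, 0.936, -0.03, 0.342]
ft_force: [0.2, -0.5, -1.0]
grip_width: 0.0854
```

```bash
python3 -c "
from h import *
st()
b=(.5435,-.1829,.052)
plan(b,-10,40)"
```

```text
t 3.8 pos [ 0.5065 -0.1772  0.1238] yaw -10.0 p 40.1 roll -0.0 F [ 0.2 -0.5 -1. ] w 0.0854 j [-0.43  0.06 -0.83 -0.    0.16 -0.19]
N 3 shift [0.59, 0.03, 2.64] turn [-0.0, 0.001, -0.0]
```

Accurate. Descend, then close.

>>> play_rows --moves '[[1, [0.59, 0.03, 2.6], [0, 0, 0]], [1, [0.59, 0, 2.6], [0, 0, 0]], [1, [0.59, 0, 2.6], [0, 0, 0]], [1, [0, 0, 1.2], [0, 0, 0]], [1, [0, 0, 1.2], [0, 0, 0]], [1, [0, 0, 1.2], [0, 0, 0]], [1, [0, 0, 1.2], [0, 0, 0]], [1, [0, 0, 1.2], [0, 0, 0]], [1, [0, 0, 0], [0, 0, 0]]]'

```text
clock: 4.52
eef_pos: [0.5808, -0.1893, 0.0035]
tool_rot: [0.082, 0.937, -0.029, 0.338]
ft_force: [0.3, 0.4, 1.0]
grip_width: 0.0857
```

>>> play_rows --moves '[[-1, [0, 0, 0], [0, 0, 0]], [-1, [0, 0, 0], [0, 0, 0]], [-1, [0, 0, 0], [0, 0, 0]], [-1, [0, 0, 0], [0, 0, 0]], [-1, [0, 0, 0], [0, 0, 0]], [-1, [0, 0, 0], [0, 0, 0]]]'

```text
clock: 5.02
eef_pos: [0.5802, -0.1894, 0.006]
tool_rot: [0.082, 0.937, -0.03, 0.339]
ft_force: [-5.0, 1.1, 5.2]
grip_width: 0.0582
```

```bash
python3 -c "
from h import *
st()"
```

```text
t 5.0 pos [ 0.5802 -0.1894  0.006 ] yaw -10.1 p 39.8 roll 0.0 F [-5.   1.1  5.2] w 0.0582 j [-0.38  0.45 -0.78 -0.34  0.13 -0.16]
```

```bash
python3 -c "
from h import *
a=((.5802,-.1894,.106),-10,40);b=((.44,0,.20),-7.5,-45)
plan(*b,start=a); plan((.4925,.0995,.10),-7.5,-45,start=b)"
```

```text
N 15 shift [1.22, 1.1, -0.7] turn [0.0, 0.099, -0.003]
N 6 shift [-1.64, 1.76, 0.72] turn [0.0, 0.0, 0.0]
```

>>> play_rows --moves '[[-1, [-1.28, 0, -1.53], [0, 0, 0]], [-1, [-1.28, 0, -1.53], [0, 0, 0]], [-1, [-1.28, 0, -1.53], [0, 0, 0]], [-1, [-1.28, 0, -1.53], [0, 0, 0]], [-1, [-1.28, 0, -1.53], [0, 0, 0]]]'

```text
clock: 5.43
eef_pos: [0.58, -0.1893, 0.1055]
tool_rot: [0.083, 0.937, -0.03, 0.338]
ft_force: [0.1, 0.6, -1.3]
grip_width: 0.0583
```

>>> play_rows --moves '[[-1, [1.22, 1.1, -0.7], [0, 0.099, -0.003]], [-1, [1.22, 1.1, -0.7], [0, 0.099, -0.003]], [-1, [1.22, 1.1, -0.7], [0, 0.099, -0.003]], [-1, [1.22, 1.1, -0.7], [0, 0.099, -0.003]], [-1, [1.22, 1.1, -0.7], [0, 0.099, -0.003]], [-1, [1.22, 1.1, -0.7], [0, 0.099, -0.003]], [-1, [1.22, 1.1, -0.7], [0, 0.099, -0.003]], [-1, [1.22, 1.1, -0.7], [0, 0.099, -0.003]]]'

```text
clock: 6.1
eef_pos: [0.4883, -0.0841, 0.1245]
tool_rot: [0.077, 0.996, 0.0, -0.051]
ft_force: [0.7, -0.1, -1.3]
grip_width: 0.0579
```

>>> play_rows --moves '[[-1, [1.22, 1.1, -0.7], [0, 0.099, -0.003]], [-1, [1.22, 1.1, -0.7], [0, 0.099, -0.003]], [-1, [1.22, 1.1, -0.7], [0, 0.099, -0.003]], [-1, [1.22, 1.1, -0.7], [0, 0.099, -0.003]], [-1, [1.22, 1.1, -0.7], [0, 0.099, -0.003]], [-1, [1.22, 1.1, -0.7], [0, 0.099, -0.003]], [-1, [1.22, 1.1, -0.7], [0, 0.099, -0.003]]]'

```text
clock: 6.68
eef_pos: [0.4422, 0.0009, 0.2003]
tool_rot: [0.062, 0.92, 0.027, -0.385]
ft_force: [-0.3, -0.1, -2.5]
grip_width: 0.0577
```

```bash
python3 -c "
from h import *
st(); plan((.4925,.0995,.11),-7.5,-45)
snap('scene','s1.png')"
```

```text
t 6.7 pos [0.4422 0.0009 0.2003] yaw -7.7 p -45.5 roll 0.1 F [-0.3 -0.1 -2.5] w 0.0577 j [-0.04  0.79  0.51  2.08  0.07  0.06]
N 5 shift [-1.8, 2.09, 0.75] turn [0.001, -0.002, -0.0]
```

View pics/s1.png

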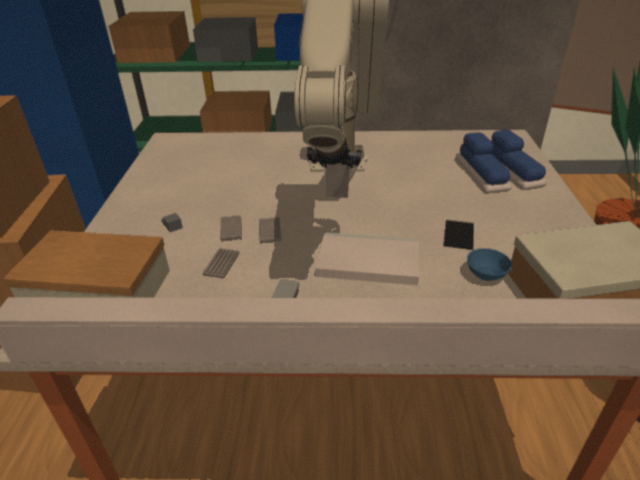

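>>> play_rows --moves '[[-1, [-1.8, 2.09, 0.75], [0, 0, 0]], [-1, [-1.8, 2.09, 0.75], [0, 0, 0]], [-1, [-1.8, 2.09, 0.75], [0, 0, 0]], [-1, [-1.8, 2.09, 0.75], [0, 0, 0]], [-1, [-1.8, 2.09, 0.75], [0, 0, 0]], [-1, [-0.4, 0, 0.4], [0, 0, 0]], [-1, [-0.4, 0, 0.4], [0, 0, 0]], [-1, [-0.4, 0, 0.4], [0, 0, 0]], [-1, [0, 0, 0], [0, 0, 0]]]'

```text
clock: 7.48
eef_pos: [0.4918, 0.0982, 0.0922]
tool_rot: [0.062, 0.921, 0.027, -0.384]
ft_force: [0.3, -0.1, -1.5]
grip_width: 0.0578
```

>>> play_rows --moves '[[-1, [-0.35, 0, -0.35], [0, 0, 0]], [-1, [-0.35, 0, -0.35], [0, 0, 0]], [-1, [-0.35, 0, -0.35], [0, 0, 0]], [-1, [-0.35, 0, -0.35], [0, 0, 0]], [-1, [0, 0, 0], [0, 0, 0]]]'

```text
clock: 7.9
eef_pos: [0.512, 0.0957, 0.094]
tool_rot: [0.062, 0.921, 0.027, -0.384]
ft_force: [-2.9, -0.3, 0.5]
grip_width: 0.0581
```

```bash
python3 -c "
from h import *
st()
im,d,ci=snap('top','t2.png'); snap('scene','s2.png')
a=cv2.resize(im[190:330,190:350],None,fx=5,fy=4); 
s=cv2.imread('pics/s2.png')[100:300,230:430]
cv2.imwrite('pics/c2.png',np.hstack([cv2.resize(im[200:320,200:350,::-1],(400,400)),cv2.resize(s,(400,400))]))"
```

```text
t 7.9 pos [0.512  0.0957 0.094 ] yaw -7.8 p -45.3 roll 0.1 F [-2.9 -0.3  0.5] w 0.0581 j [0.09 1.04 0.73 2.04 0.16 0.16]
```

View pics/c2.png

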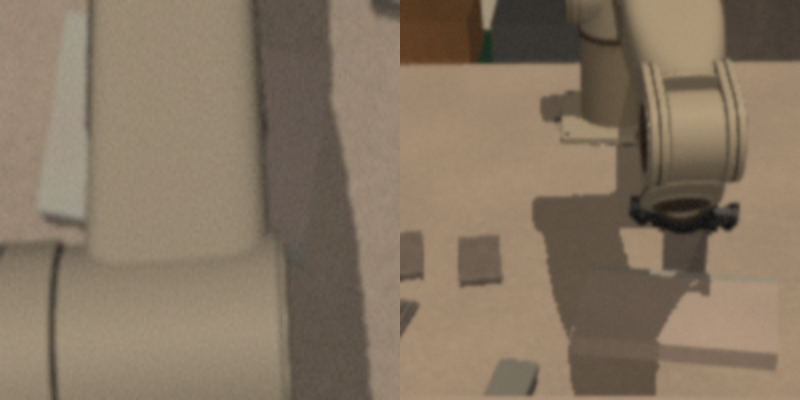

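>>> play_rows --moves '[[-1, [-0.35, 0, -0.35], [0, 0, 0]], [-1, [-0.35, 0, -0.35], [0, 0, 0]], [-1, [-0.35, 0, -0.35], [0, 0, 0]], [-1, [-0.35, 0, -0.35], [0, 0, 0]], [-1, [0, 0, 0], [0, 0, 0]]]'

```text
clock: 8.42
eef_pos: [0.5305, 0.0936, 0.0926]
tool_rot: [0.062, 0.92, 0.027, -0.386]
ft_force: [-5.0, 0.2, -0.9]
grip_width: 0.0578
```

>>> play_rows --moves '[[-1, [-0.4, 0, -0.3], [0, 0, 0]], [-1, [-0.4, 0, -0.3], [0, 0, 0]], [-1, [-0.45, 0, -0.25], [0, 0, 0]], [-1, [-0.45, 0, -0.25], [0, 0, 0]], [-1, [-0.45, 0, -0.2], [0, 0, 0]], [-1, [0, 0, 0], [0, 0, 0]]]'

```text
clock: 8.92
eef_pos: [0.5507, 0.0907, 0.085]
tool_rot: [0.062, 0.922, 0.028, -0.382]
ft_force: [-5.0, 1.8, 2.1]
grip_width: 0.0573
```

```bash
python3 -c "
from h import *
st()
snap('scene','s3.png')
s=cv2.imread('pics/s3.png')[140:300,260:440]
cv2.imwrite('pics/c3.png',cv2.resize(s,(540,480)))"
```

```text
t 8.9 pos [0.5507 0.0907 0.085 ] yaw -7.8 p -45.1 roll 0.2 F [-5.   1.8  2.1] w 0.0573 j [0.08 1.16 0.96 2.15 0.15 0.15]
```

View pics/c3.png

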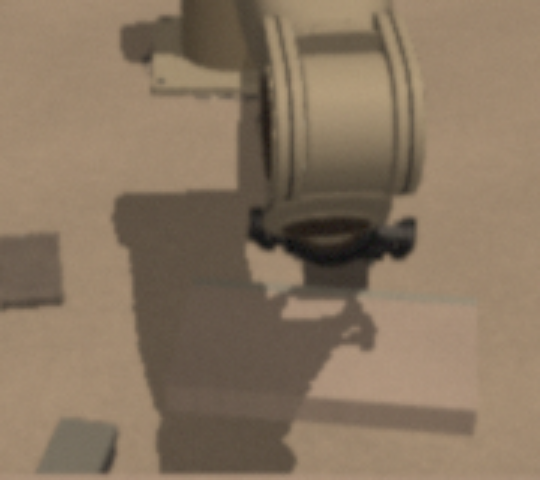

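>>> play_rows --moves '[[1, [0, 0, 0], [0, 0, 0]], [1, [0, 0, 0], [0, 0, 0]], [1, [0, 0, 0], [0, 0, 0]], [1, [0, 0, 0], [0, 0, 0]], [1, [0, 0, 0], [0, 0, 0]], [1, [0, 0, 0], [0, 0, 0]]]'

```text
clock: 9.47
eef_pos: [0.5513, 0.0904, 0.0843]
tool_rot: [0.062, 0.922, 0.027, -0.381]
ft_force: [-0.3, -0.1, 0.4]
grip_width: 0.0855
```

>>> play_rows --moves '[[1, [1, 0, -1], [0, -0.1, 0]], [1, [1, 0, -1], [0, -0.1, 0]], [1, [1, 0, -1], [0, -0.1, 0]], [1, [1, 0, -1], [0, -0.1, 0]], [1, [1, 0, -1], [0, -0.1, 0]], [1, [1, 0, -1], [0, -0.1, 0]], [1, [1, 0, -1], [0, -0.1, 0]], [1, [1, 0, -1], [0, -0.1, 0]]]'

```text
clock: 10.13
eef_pos: [0.5139, 0.0953, 0.1897]
tool_rot: [0.068, 0.998, 0.001, 0.011]
ft_force: [0.4, 0.4, 1.3]
grip_width: 0.0852
```

```bash
python3 -c "
from h import *
st()
snap('scene','s4.png')
s=cv2.imread('pics/s4.png')[140:300,200:440]
cv2.imwrite('pics/c4.png',cv2.resize(s,(720,480)))"
```

```text
t 10.1 pos [0.5139 0.0953 0.1897] yaw -7.8 p 1.3 roll 0.2 F [0.4 0.4 1.3] w 0.0852 j [ 0.19  0.29 -0.04  1.22 -0.    0.32]
```

View pics/c4.png

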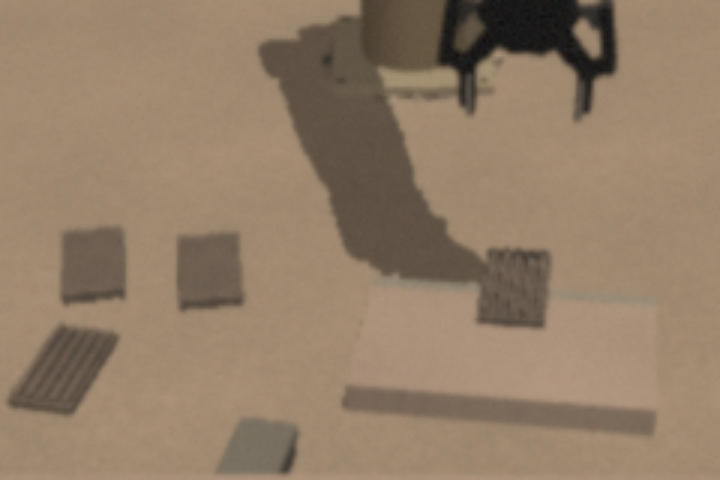

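Flipped: the tile lies ribs-up, partly overhanging the ledge front, at crop (514,287), which is scene (371,236). I'll measure it and move it aside on the ledge top, to leave the centre free.

```bash
cat >> h.py <<'E'
def meas(cam,im,seed,z,ths=(80,86,92,98,104)):
    ci=bot.camera_info(cam); bl=cv2.GaussianBlur(im.astype(np.float32).mean(2),(3,3),0)
    for t in ths: print(t,rect(ci,bl<t,seed,z))
E
python3 -c "
from h import *
im=cv2.imread('pics/s4.png'); meas('scene',im,(371,236),.042,(70,75,80,85,90,95))
print(proj(bot.camera_info('scene'),[[.527,.095,.028],[.606,.0845,.028]]).round(0), im[230:245:3,371].mean(1),im[215,371],im[245,371])"
```

```text
70 None
75 None
80 None
85 [575.6  88.5  49.6  38.3  74. ]
90 [-954.9 -488.6 5157.2 3585.8   84.7]
95 [-954.9 -488.6 5157.2 3585.8   84.7]
[[372. 237.]
 [370. 254.]] [97.33333333 96.33333333 87.         92.         91.66666667] [113 138 160] [ 75  88 102]
```

```bash
python3 -c "
from h import *
ci=bot.camera_info('scene')
c=np.array([(487,249),(551,251),(546,318),(479,315)])/3+[200,140]
P=onz(ci,c,.042)[:,:2]; print(P.round(3),P.mean(0).round(4))
e=P[3]-P[0]+P[2]-P[1]; print(np.degrees(np.arctan2(e[1],e[0])))
plan((.555,.091,.08),-7.5,0)"
```

```text
[[0.479 0.07 ]
 [0.483 0.13 ]
 [0.588 0.118]
 [0.584 0.059]] [0.5334 0.0943]
-6.394695131852401
N 5 shift [-0.95, 0.04, 2.22] turn [0.001, 0.004, -0.001]
```

```bash
python3 -c "
from h import *
a=((.535,.094,.08),-7,0); plan(*a); b=((.535,.094,.031),-7,0); plan(*b,start=a,step=1.5)
c=((.535,.094,.08),-7,0); d=((.6133,.1743,.08),-7.5,0); plan(*d,start=c)"
```

```text
N 4 shift [-0.68, 0.06, 2.77] turn [0.001, 0.005, -0.003]
N 4 shift [0.0, 0.0, 1.23] turn [0.0, 0.0, 0.0]
N 4 shift [-1.69, 2.24, 0.0] turn [0.0, 0.0, 0.002]
```

>>> play_rows --moves '[[1, [-0.68, 0.06, 2.7], [0, 0.005, -0.003]], [1, [-0.68, 0.06, 2.7], [0, 0.005, -0.003]], [1, [-0.68, 0.06, 2.7], [0, 0.005, -0.003]], [1, [-0.68, 0.06, 2.7], [0, 0.005, -0.003]], [1, [0, 0, 1.25], [0, 0, 0]], [1, [0, 0, 1.25], [0, 0, 0]], [1, [0, 0, 1.25], [0, 0, 0]], [1, [0, 0, 1.25], [0, 0, 0]], [1, [0, 0, 0], [0, 0, 0]]]'

```text
clock: 10.93
eef_pos: [0.5392, 0.0941, 0.0275]
tool_rot: [0.062, 0.998, 0.001, -0.005]
ft_force: [-0.8, 0.1, -0.6]
grip_width: 0.0852
```

>>> play_rows --moves '[[-1, [0, 0, 0], [0, 0, 0]], [-1, [0, 0, 0], [0, 0, 0]], [-1, [0, 0, 0], [0, 0, 0]], [-1, [0, 0, 0], [0, 0, 0]], [-1, [0, 0, 0], [0, 0, 0]], [-1, [0, 0, 0], [0, 0, 0]]]'

```text
clock: 11.43
eef_pos: [0.5426, 0.0946, 0.0316]
tool_rot: [0.062, 0.998, 0.002, -0.001]
ft_force: [0.8, -0.5, 6.0]
grip_width: 0.0581
```

```bash
python3 -c "
from h import *
st()"
```

```text
t 11.4 pos [0.5426 0.0946 0.0316] yaw -7.1 p -0.1 roll 0.2 F [ 0.8 -0.5  6. ] w 0.0581 j [ 0.17  0.51 -0.16  0.91  0.    0.29]
```

>>> play_rows --moves '[[-1, [0, 0, -1.5], [0, 0, 0]], [-1, [0, 0, -1.5], [0, 0, 0]], [-1, [0, 0, -1], [0, 0, 0]], [-1, [-1.75, 2.0, 0], [0, 0, 0]], [-1, [-1.75, 2.0, 0], [0, 0, 0]], [-1, [-1.75, 2.0, 0], [0, 0, 0]], [-1, [-1.75, 2.0, 0], [0, 0, 0]], [-1, [0, 0, 1.3], [0, 0, 0]], [-1, [0, 0, 1.3], [0, 0, 0]], [-1, [0, 0, 1.2], [0, 0, 0]], [-1, [0, 0, 0], [0, 0, 0]], [-1, [0, 0, 0], [0, 0, 0]]]'

```text
clock: 12.43
eef_pos: [0.6199, 0.165, 0.031]
tool_rot: [0.062, 0.998, 0.001, -0.004]
ft_force: [0.7, -0.1, -1.0]
grip_width: 0.0577
```

>>> play_rows --moves '[[1, [0, 0, 0], [0, 0, 0]], [1, [0, 0, 0], [0, 0, 0]], [1, [0, 0, 0], [0, 0, 0]], [1, [0, 0, 0], [0, 0, 0]], [1, [0, 0, -2.5], [0, 0, 0]], [1, [0, 0, -3], [0, 0, 0]], [1, [0, 0, -3], [0, 0, 0]], [1, [0, 0, 0], [0, 0, 0]], [1, [0, 0, 0], [0, 0, 0]]]'

```text
clock: 13.18
eef_pos: [0.6231, 0.1654, 0.1201]
tool_rot: [0.062, 0.998, 0.003, 0.0]
ft_force: [0.2, -0.6, 0.2]
grip_width: 0.0852
```

```bash
python3 -c "
from h import *
st()
s=tgt(8.3,40); f=np.array([np.cos(np.radians(8.3)),np.sin(np.radians(8.3)),0])
T=np.array([.4634,-.1945,.006])-.031*f; A=T-.075*s[:,2]; print(T,A)
m=((.42,-.05,.16),8.3,20); plan(*m); plan(A,8.3,40,start=m); plan(T,8.3,40,start=(A,8.3,40),step=1.5)"
```

```text
t 13.2 pos [0.6231 0.1654 0.1201] yaw -7.1 p 0.0 roll 0.3 F [ 0.2 -0.6  0.2] w 0.0852 j [0.26 0.59 0.24 1.22 0.   0.38]
[ 0.4327247  -0.19897504  0.006     ] [ 0.38502058 -0.20593432  0.06345333]
N 10 shift [1.95, -2.16, -0.74] turn [-0.004, -0.035, -0.027]
N 7 shift [1.38, -2.13, 0.83] turn [0.0, -0.05, 0.0]
N 5 shift [0.0, 0.0, 1.5] turn [0.0, 0.0, 0.0]
```

>>> play_rows --moves '[[1, [1.95, -2.16, -0.74], [-0.004, -0.035, -0.027]], [1, [1.95, -2.16, -0.74], [-0.004, -0.035, -0.027]], [1, [1.95, -2.16, -0.74], [-0.004, -0.035, -0.027]], [1, [1.95, -2.16, -0.74], [-0.004, -0.035, -0.027]], [1, [1.95, -2.16, -0.74], [-0.004, -0.035, -0.027]], [1, [1.95, -2.16, -0.74], [-0.004, -0.035, -0.027]], [1, [1.95, -2.16, -0.74], [-0.004, -0.035, -0.027]], [1, [1.95, -2.16, -0.74], [-0.004, -0.035, -0.027]], [1, [1.95, -2.16, -0.74], [-0.004, -0.035, -0.027]], [1, [1.95, -2.16, -0.74], [-0.004, -0.035, -0.027]], [1, [0, 0, 0], [0, 0, 0]]]'

```text
clock: 14.1
eef_pos: [0.4124, -0.0537, 0.1557]
tool_rot: [-0.07, 0.983, 0.01, 0.17]
ft_force: [0.1, 0.5, -1.2]
grip_width: 0.0856
```

>>> play_rows --moves '[[1, [1.38, -2.13, 0.83], [0, -0.05, 0]], [1, [1.38, -2.13, 0.83], [0, -0.05, 0]], [1, [1.38, -2.13, 0.83], [0, -0.05, 0]], [1, [1.38, -2.13, 0.83], [0, -0.05, 0]], [1, [1.38, -2.13, 0.83], [0, -0.05, 0]], [1, [1.38, -2.13, 0.83], [0, -0.05, 0]], [1, [1.38, -2.13, 0.83], [0, -0.05, 0]], [1, [0, 0, 0], [0, 0, 0]], [1, [0, 0, 0], [0, 0, 0]]]'

```text
clock: 14.85
eef_pos: [0.3823, -0.2069, 0.0597]
tool_rot: [-0.067, 0.938, 0.026, 0.338]
ft_force: [0.5, -0.2, 0.1]
grip_width: 0.0858
```

```bash
python3 -c "
from h import *
st()
plan((.4327,-.199,.006),8.3,40,step=1.5)
im,d,ci=snap('top','t5.png')
for s in [(419,242),(375,299),(420,304)]: meas('top',im,s,.014,(100,106))"
```

```text
t 14.8 pos [ 0.3823 -0.2069  0.0597] yaw 8.2 p 39.7 roll 0.2 F [ 0.5 -0.2  0.1] w 0.0858 j [-0.89  0.15 -0.93  0.09  0.58 -0.91]
N 5 shift [-0.1, 0.01, 1.48] turn [0.0, -0.001, -0.001]
100 [ 612.  -306.8  109.1   59.1  -12.9]
106 [ 612.2 -307.2  111.    61.   -12.8]
100 [ 463.4 -194.2  110.    58.7    8.3]
106 [ 463.6 -195.1  110.7   61.2    8.3]
100 [ 451.5 -308.5  108.3   59.5   10.6]
106 [ 452.3 -308.6  111.1   61.2   11.1]
```

View pics/t5.png

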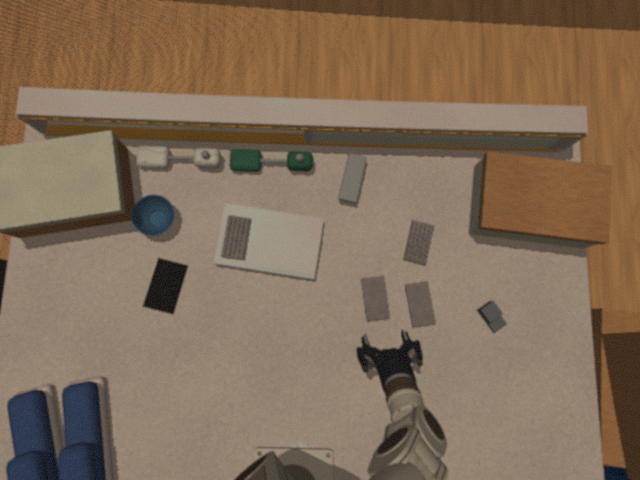

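Flipped tile sits at (236,238), ribs up; the remaining tiles have not moved. Next I grip the second one.

>>> play_rows --moves '[[1, [-0.1, 0, 1.48], [0, 0, 0]], [1, [-0.1, 0, 1.48], [0, 0, 0]], [1, [-0.1, 0, 1.48], [0, 0, 0]], [1, [-0.1, 0, 1.48], [0, 0, 0]], [1, [-0.1, 0, 1.45], [0, 0, 0]], [1, [0, 0, 0], [0, 0, 0]], [-1, [0, 0, 0], [0, 0, 0]], [-1, [0, 0, 0], [0, 0, 0]], [-1, [0, 0, 0], [0, 0, 0]], [-1, [0, 0, 0], [0, 0, 0]], [-1, [0, 0, 0], [0, 0, 0]], [-1, [0, 0, 0], [0, 0, 0]]]'

```text
clock: 15.9
eef_pos: [0.4349, -0.1992, 0.0107]
tool_rot: [-0.07, 0.937, 0.024, 0.342]
ft_force: [-3.7, 1.7, 6.6]
grip_width: 0.0565
```

```bash
python3 -c "
from h import *
st(); p=bot.get_obs()['eef_pos']+[0,0,.1]
a=(tuple(p),8.3,40); b=((.42,0.02,.20),-7.5,-45)
plan(*b,start=a); plan((.4925,.0985,.092),-7.5,-45,start=b)"
```

```text
t 15.9 pos [ 0.4349 -0.1992  0.0107] yaw 8.5 p 40.1 roll -0.2 F [-3.7  1.7  6.6] w 0.0565 j [-0.76  0.34 -0.94 -0.19  0.53 -0.77]
N 16 shift [0.08, 1.41, -0.56] turn [-0.001, 0.092, 0.019]
N 6 shift [-2.0, 1.45, 0.55] turn [0.0, 0.0, 0.0]
```

>>> play_rows --moves '[[-1, [-0.64, 0, -0.77], [0, 0, 0]], [-1, [-0.64, 0, -0.77], [0, 0, 0]], [-1, [-1.28, 0, -1.53], [0, 0, 0]], [-1, [-1.28, 0, -1.53], [0, 0, 0]], [-1, [-1.28, 0, -1.53], [0, 0, 0]], [-1, [-1.28, 0, -1.53], [0, 0, 0]], [-1, [0, 0, 0], [0, 0, 0]]]'

```text
clock: 16.48
eef_pos: [0.4362, -0.2011, 0.1135]
tool_rot: [-0.071, 0.936, 0.021, 0.343]
ft_force: [0.8, -1.3, -0.3]
grip_width: 0.0564
```

```bash
python3 -c "
from h import *
st(); b=((.42,0.02,.20),-7.5,-45)
plan(*b)
im,d,ci=snap('scene','s6.png')
cv2.imwrite('pics/c6.png',cv2.resize(cv2.imread('pics/s6.png')[90:250,170:330],(480,480)))"
```

```text
t 16.5 pos [ 0.4362 -0.2011  0.1135] yaw 8.5 p 40.2 roll -0.6 F [ 0.8 -1.3 -0.3] w 0.0564 j [-0.75  0.06 -0.82  0.2   0.53 -0.77]
N 16 shift [0.08, 1.42, -0.55] turn [-0.001, 0.092, 0.019]
```

View pics/c6.png

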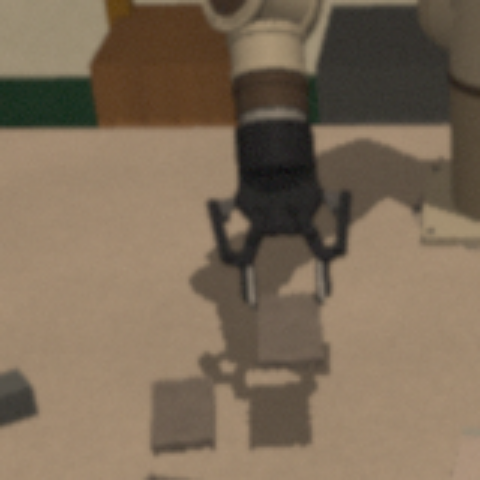

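The second tile is held at its near end by the fingertips (crop (290,325)), level. I carry on with the turn.

>>> play_rows --moves '[[-1, [0.08, 1.42, -0.55], [0, 0.092, 0.019]], [-1, [0.08, 1.42, -0.55], [0, 0.092, 0.019]], [-1, [0.08, 1.42, -0.55], [0, 0.092, 0.019]], [-1, [0.08, 1.42, -0.55], [0, 0.092, 0.019]], [-1, [0.08, 1.42, -0.55], [0, 0.092, 0.019]], [-1, [0.08, 1.42, -0.55], [0, 0.092, 0.019]], [-1, [0.08, 1.42, -0.55], [0, 0.092, 0.019]], [-1, [0.08, 1.42, -0.55], [0, 0.092, 0.019]]]'

```text
clock: 17.2
eef_pos: [0.4022, -0.0888, 0.1493]
tool_rot: [-0.004, 0.999, 0.022, -0.025]
ft_force: [0.8, -0.4, -2.1]
grip_width: 0.0564
```

>>> play_rows --moves '[[-1, [0.08, 1.42, -0.55], [0, 0.092, 0.019]], [-1, [0.08, 1.42, -0.55], [0, 0.092, 0.019]], [-1, [0.08, 1.42, -0.55], [0, 0.092, 0.019]], [-1, [0.08, 1.42, -0.55], [0, 0.092, 0.019]], [-1, [0.08, 1.42, -0.55], [0, 0.092, 0.019]], [-1, [0.08, 1.42, -0.55], [0, 0.092, 0.019]], [-1, [0.08, 1.42, -0.55], [0, 0.092, 0.019]], [-1, [0.08, 1.42, -0.55], [0, 0.092, 0.019]], [-1, [0, 0, 0], [0, 0, 0]], [-1, [0, 0, 0], [0, 0, 0]]]'

```text
clock: 18.03
eef_pos: [0.4191, 0.0218, 0.1908]
tool_rot: [0.062, 0.921, 0.017, -0.384]
ft_force: [0.1, -0.5, -2.1]
grip_width: 0.0565
```

```bash
python3 -c "
from h import *
st(); plan((.4925,.0985,.091),-7.5,-45)"
```

```text
t 18.0 pos [0.4191 0.0218 0.1908] yaw -7.3 p -45.2 roll -0.9 F [ 0.1 -0.5 -2.1] w 0.0565 j [-0.    0.75  0.4   2.01  0.08  0.1 ]
N 5 shift [-2.29, 1.73, 0.5] turn [-0.003, -0.001, -0.002]
```

>>> play_rows --moves '[[-1, [-2.29, 1.73, 0.5], [-0.003, 0, -0.002]], [-1, [-2.29, 1.73, 0.5], [-0.003, 0, -0.002]], [-1, [-2.29, 1.73, 0.5], [-0.003, 0, -0.002]], [-1, [-2.29, 1.73, 0.5], [-0.003, 0, -0.002]], [-1, [-2.29, 1.73, 0.5], [-0.003, 0, -0.002]], [-1, [0, 0, 0], [0, 0, 0]]]'

```text
clock: 18.53
eef_pos: [0.4932, 0.0997, 0.0913]
tool_rot: [0.06, 0.922, 0.026, -0.381]
ft_force: [-0.7, 0.2, -3.0]
grip_width: 0.0564
```

>>> play_rows --moves '[[-1, [-0.35, 0, -0.35], [0, 0, 0]], [-1, [-0.35, 0, -0.35], [0, 0, 0]], [-1, [-0.35, 0, -0.35], [0, 0, 0]], [-1, [-0.35, 0, -0.35], [0, 0, 0]], [-1, [-0.35, 0, -0.35], [0, 0, 0]], [-1, [0, 0, 0], [0, 0, 0]]]'

```text
clock: 19.03
eef_pos: [0.5186, 0.0935, 0.0981]
tool_rot: [0.061, 0.923, 0.027, -0.379]
ft_force: [-1.1, -0.3, -2.2]
grip_width: 0.0563
```

>>> play_rows --moves '[[-1, [-0.35, 0, -0.35], [0, 0, 0]], [-1, [-0.35, 0, -0.35], [0, 0, 0]], [-1, [-0.35, 0, -0.35], [0, 0, 0]], [-1, [-0.35, 0, -0.35], [0, 0, 0]], [-1, [0, 0, 0], [0, 0, 0]]]'

```text
clock: 19.45
eef_pos: [0.537, 0.0913, 0.0975]
tool_rot: [0.061, 0.922, 0.026, -0.381]
ft_force: [-3.1, 0.2, 1.4]
grip_width: 0.0563
```

```bash
python3 -c "
from h import *
st()
snap('scene','s7.png')
cv2.imwrite('pics/c7.png',cv2.resize(cv2.imread('pics/s7.png')[140:300,260:440],(540,480)))"
```

```text
t 19.4 pos [0.537  0.0913 0.0975] yaw -7.6 p -44.9 roll 0.1 F [-3.1  0.2  1.4] w 0.0563 j [0.08 1.1  0.87 2.12 0.15 0.15]
```

>>> play_rows --moves '[[-1, [-0.45, 0, -0.25], [0, 0, 0]], [-1, [-0.45, 0, -0.25], [0, 0, 0]], [-1, [-0.45, 0, -0.2], [0, 0, 0]], [-1, [-0.45, 0, -0.2], [0, 0, 0]], [-1, [-0.45, 0, -0.2], [0, 0, 0]], [-1, [-0.45, 0, -0.2], [0, 0, 0]], [-1, [0, 0, 0], [0, 0, 0]]]'

```text
clock: 20.08
eef_pos: [0.5571, 0.0883, 0.0814]
tool_rot: [0.061, 0.924, 0.027, -0.376]
ft_force: [-1.9, 0.7, 1.4]
grip_width: 0.0554
```

```bash
python3 -c "
from h import *
st()
snap('scene','s8.png')
cv2.imwrite('pics/c8.png',np.hstack([cv2.resize(cv2.imread('pics/s%d.png'%k)[140:300,280:440],(400,400)) for k in (7,8)]))"
```

```text
t 20.1 pos [0.5571 0.0883 0.0814] yaw -7.7 p -44.3 roll 0.2 F [-1.9  0.7  1.4] w 0.0554 j [0.08 1.16 0.98 2.15 0.15 0.15]
```

View pics/c8.png

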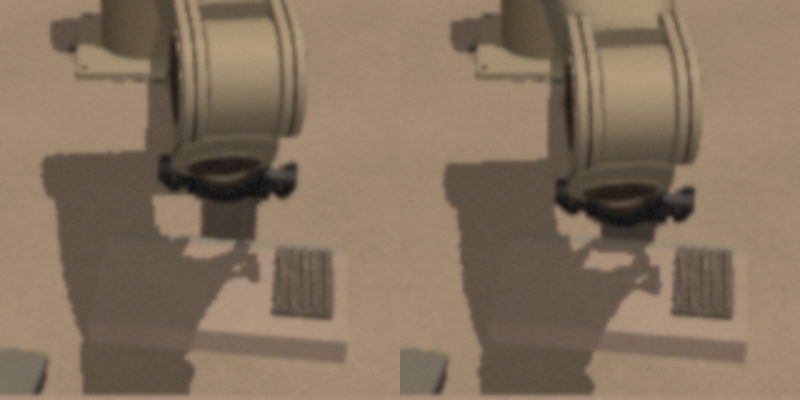

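The tile leans over the ledge edge as the first one did (right panel, about (625,232)). I release it and retreat.

>>> play_rows --moves '[[1, [0, 0, 0], [0, 0, 0]], [1, [0, 0, 0], [0, 0, 0]], [1, [0, 0, 0], [0, 0, 0]], [1, [0, 0, 0], [0, 0, 0]], [1, [0, 0, 0], [0, 0, 0]], [1, [0, 0, 0], [0, 0, 0]]]'

```text
clock: 20.63
eef_pos: [0.557, 0.0883, 0.0819]
tool_rot: [0.061, 0.924, 0.027, -0.376]
ft_force: [0.0, -0.8, -0.2]
grip_width: 0.0854
```

>>> play_rows --moves '[[1, [1, 0, -1], [0, -0.1, 0]], [1, [1, 0, -1], [0, -0.1, 0]], [1, [1, 0, -1], [0, -0.1, 0]], [1, [1, 0, -1], [0, -0.1, 0]], [1, [1, 0, -1], [0, -0.1, 0]], [1, [1, 0, -1], [0, -0.1, 0]], [1, [1, 0, -1], [0, -0.1, 0]], [1, [1, 0, -1], [0, -0.1, 0]], [1, [0, 0, 0], [0, 0, 0]], [1, [0, 0, 0], [0, 0, 0]]]'

```text
clock: 21.47
eef_pos: [0.5159, 0.0933, 0.1867]
tool_rot: [0.066, 0.998, 0.001, 0.014]
ft_force: [1.3, 1.3, 0.1]
grip_width: 0.0858
```

```bash
python3 -c "
from h import *
st()
im,d,ci=snap('scene','s9.png')
cv2.imwrite('pics/c9.png',cv2.resize(cv2.imread('pics/s9.png')[140:300,200:440],(720,480)))
a=((.54,.094,.08),-7.5,0); plan(*a); plan((.54,.094,.031),-7.5,0,start=a,step=1.5)"
```

```text
t 21.5 pos [0.5159 0.0933 0.1867] yaw -7.6 p 1.6 roll 0.2 F [1.3 1.3 0.1] w 0.0858 j [ 0.18  0.29 -0.05  1.21 -0.    0.31]
N 4 shift [-0.5, 0.08, 2.67] turn [0.001, 0.007, -0.001]
N 4 shift [0.0, 0.0, 1.23] turn [0.0, 0.0, 0.0]
```

View pics/c9.png

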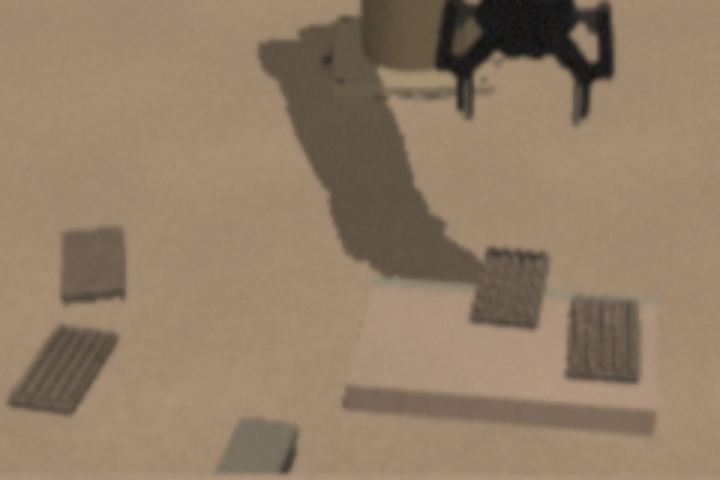

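>>> play_rows --moves '[[1, [-0.5, 0.03, 2.67], [0, 0.007, 0.006]], [1, [-0.5, 0.03, 2.67], [0, 0.007, 0.006]], [1, [-0.5, 0.03, 2.67], [0, 0.007, 0.006]], [1, [-0.5, 0.03, 2.67], [0, 0.007, 0.006]], [1, [0, 0, 1.23], [0, 0, 0]], [1, [0, 0, 1.23], [0, 0, 0]], [1, [0, 0, 1.23], [0, 0, 0]], [1, [0, 0, 1.23], [0, 0, 0]], [1, [0, 0, 0], [0, 0, 0]]]'

```text
clock: 22.27
eef_pos: [0.5393, 0.0913, 0.0255]
tool_rot: [0.079, 0.997, 0.001, -0.004]
ft_force: [-0.6, -0.3, -0.9]
grip_width: 0.0852
```

>>> play_rows --moves '[[-1, [0, 0, 0], [0, 0, 0]], [-1, [0, 0, 0], [0, 0, 0]], [-1, [0, 0, 0], [0, 0, 0]], [-1, [0, 0, 0], [0, 0, 0]], [-1, [0, 0, 0], [0, 0, 0]], [-1, [0, 0, 0], [0, 0, 0]]]'

```text
clock: 22.77
eef_pos: [0.5409, 0.092, 0.0302]
tool_rot: [0.079, 0.997, 0.002, 0.001]
ft_force: [1.0, 0.0, 0.7]
grip_width: 0.0582
```

>>> play_rows --moves '[[-1, [0, 0, -1.5], [0, 0, 0]], [-1, [0, 0, -1.5], [0, 0, 0]], [-1, [0, 0, -1], [0, 0, 0]], [-1, [-1.6, -2.05, 0], [0, 0, 0]], [-1, [-1.6, -2.05, 0], [0, 0, 0]], [-1, [-1.6, -2.05, 0], [0, 0, 0]], [-1, [-1.6, -2.05, 0], [0, 0, 0]], [-1, [0, 0, 1.3], [0, 0, 0]], [-1, [0, 0, 1.3], [0, 0, 0]], [-1, [0, 0, 1.2], [0, 0, 0]], [-1, [0, 0, 0], [0, 0, 0]], [-1, [0, 0, 0], [0, 0, 0]]]'

```text
clock: 23.77
eef_pos: [0.5895, 0.0008, 0.0306]
tool_rot: [0.079, 0.997, 0.002, -0.001]
ft_force: [-0.0, 0.6, -1.2]
grip_width: 0.0583
```

>>> play_rows --moves '[[1, [0, 0, 0], [0, 0, 0]], [1, [0, 0, 0], [0, 0, 0]], [1, [0, 0, 0], [0, 0, 0]], [1, [0, 0, 0], [0, 0, 0]], [1, [0, 0, -2.5], [0, 0, 0]], [1, [0, 0, -3], [0, 0, 0]], [1, [0, 0, -3], [0, 0, 0]], [1, [0, 0, 0], [0, 0, 0]], [1, [0, 0, 0], [0, 0, 0]]]'

```text
clock: 24.52
eef_pos: [0.5923, 0.0006, 0.1189]
tool_rot: [0.079, 0.997, 0.002, 0.002]
ft_force: [-0.9, -0.7, -0.4]
grip_width: 0.0856
```

```bash
python3 -c "
from h import *
st(); y=10.8
s=tgt(y,40); f=np.array([np.cos(np.radians(y)),np.sin(np.radians(y)),0])
T=np.array([.4521,-.3087,.004])-.029*f; A=T-.075*s[:,2]; print(T,A)
m=((.42,-.15,.15),y,20); plan(*m); plan(A,y,40,start=m)"
```

```text
t 24.5 pos [0.5923 0.0006 0.1189] yaw -9.0 p 0.3 roll 0.3 F [-0.9 -0.7 -0.4] w 0.0856 j [-0.    0.48  0.06  1.14  0.    0.16]
[ 0.42361367 -0.31413406  0.004     ] [ 0.37625851 -0.32316754  0.06145333]
N 8 shift [2.07, -1.9, -0.74] turn [-0.007, -0.043, -0.043]
N 7 shift [1.56, -2.31, 0.6] turn [-0.0, -0.05, 0.0]
```

>>> play_rows --moves '[[1, [2.07, -1.9, -0.74], [-0.007, -0.043, -0.043]], [1, [2.07, -1.9, -0.74], [-0.007, -0.043, -0.043]], [1, [2.07, -1.9, -0.74], [-0.007, -0.043, -0.043]], [1, [2.07, -1.9, -0.74], [-0.007, -0.043, -0.043]], [1, [2.07, -1.9, -0.74], [-0.007, -0.043, -0.043]], [1, [2.07, -1.9, -0.74], [-0.007, -0.043, -0.043]], [1, [2.07, -1.9, -0.74], [-0.007, -0.043, -0.043]], [1, [2.07, -1.9, -0.74], [-0.007, -0.043, -0.043]], [1, [0, 0, 0], [0, 0, 0]]]'

```text
clock: 25.27
eef_pos: [0.4126, -0.1532, 0.1454]
tool_rot: [-0.089, 0.981, 0.016, 0.17]
ft_force: [-0.5, -0.2, -0.9]
grip_width: 0.0857
```

>>> play_rows --moves '[[1, [1.56, -2.31, 0.6], [0, -0.05, 0]], [1, [1.56, -2.31, 0.6], [0, -0.05, 0]], [1, [1.56, -2.31, 0.6], [0, -0.05, 0]], [1, [1.56, -2.31, 0.6], [0, -0.05, 0]], [1, [1.56, -2.31, 0.6], [0, -0.05, 0]], [1, [1.56, -2.31, 0.6], [0, -0.05, 0]], [1, [1.56, -2.31, 0.6], [0, -0.05, 0]], [1, [0, 0, 0], [0, 0, 0]], [1, [0, 0, 0], [0, 0, 0]], [1, [0, 0, 0], [0, 0, 0]]]'

```text
clock: 26.1
eef_pos: [0.3742, -0.3224, 0.0582]
tool_rot: [-0.088, 0.936, 0.034, 0.339]
ft_force: [0.0, -0.3, 0.8]
grip_width: 0.0856
```

```bash
python3 -c "
from h import *
st()
im,d,ci=snap('top','t10.png')
for s in [(419,242),(420,304)]: meas('top',im,s,.014,(100,106))
plan((.4236,-.3141,.004),10.8,40,step=1.5)
for s in [(236,238),(310,246)]: meas('top',im,s,.042,(95,100,106,112))"
```

```text
t 26.1 pos [ 0.3742 -0.3224  0.0582] yaw 10.8 p 39.9 roll 0.2 F [ 0.  -0.3  0.8] w 0.0856 j [-1.1   0.32 -0.66  0.37  0.66 -1.21]
100 [ 611.8 -307.2  109.    59.7  -12.7]
106 [ 612.2 -307.2  111.    60.9  -12.7]
100 [ 451.5 -308.5  108.3   59.5   10.6]
106 [ 452.3 -308.6  111.1   61.2   11.1]
N 5 shift [-0.05, -0.02, 1.48] turn [0.0, -0.0, 0.0]
95 [606.3 164.1 105.5  56.4  -6.3]
100 [606.5 164.2 106.7  57.5  -6.3]
106 [606.  164.6 109.2  59.2  -6.5]
112 [606.2 164.9 110.3  60.5  -6.4]
95 [577.3   2.2 105.6  56.2  -9.5]
100 [577.    2.2 108.   57.3  -9.5]
106 [577.3   2.4 109.5  58.7  -9.5]
112 [577.3   2.1 110.8  60.5  -8.6]
```

>>> play_rows --moves '[[1, [-0.05, 0, 1.48], [0, 0, 0]], [1, [-0.05, 0, 1.48], [0, 0, 0]], [1, [-0.05, 0, 1.48], [0, 0, 0]], [1, [-0.05, 0, 1.48], [0, 0, 0]], [1, [-0.05, 0, 1.45], [0, 0, 0]], [1, [0, 0, 0], [0, 0, 0]], [-1, [0, 0, 0], [0, 0, 0]], [-1, [0, 0, 0], [0, 0, 0]], [-1, [0, 0, 0], [0, 0, 0]], [-1, [0, 0, 0], [0, 0, 0]], [-1, [0, 0, 0], [0, 0, 0]], [-1, [0, 0, 0], [0, 0, 0]]]'

```text
clock: 27.15
eef_pos: [0.4233, -0.3144, 0.0059]
tool_rot: [-0.089, 0.935, 0.032, 0.341]
ft_force: [-3.0, 2.4, 7.2]
grip_width: 0.0576
```

>>> play_rows --moves '[[-1, [-0.64, 0, -0.77], [0, 0, 0]], [-1, [-0.64, 0, -0.77], [0, 0, 0]], [-1, [-1.28, 0, -1.53], [0, 0, 0]], [-1, [-1.28, 0, -1.53], [0, 0, 0]], [-1, [-1.28, 0, -1.53], [0, 0, 0]], [-1, [-1.28, 0, -1.53], [0, 0, 0]], [-1, [0, 0, 0], [0, 0, 0]], [-1, [0, 0, 0], [0, 0, 0]]]'

```text
clock: 27.82
eef_pos: [0.4228, -0.3153, 0.1052]
tool_rot: [-0.089, 0.936, 0.03, 0.34]
ft_force: [-0.3, 0.1, -2.1]
grip_width: 0.0581
```

```bash
python3 -c "
from h import *
st(); plan((.42,0.02,.20),-7.5,-45)
im,d,ci=snap('top','t11.png'); snap('scene','s11.png')"
```

```text
t 27.8 pos [ 0.4228 -0.3153  0.1052] yaw 10.8 p 39.9 roll -0.2 F [-0.3  0.1 -2.1] w 0.0581 j [-0.99  0.25 -0.59  0.42  0.63 -1.07]
N 16 shift [-0.07, 2.15, -0.56] turn [-0.001, 0.092, 0.022]
```

Held well (58 mm). The same turn as before.

>>> play_rows --moves '[[-1, [-0.07, 2.15, -0.56], [0, 0.092, 0.022]], [-1, [-0.07, 2.15, -0.56], [0, 0.092, 0.022]], [-1, [-0.07, 2.15, -0.56], [0, 0.092, 0.022]], [-1, [-0.07, 2.15, -0.56], [0, 0.092, 0.022]], [-1, [-0.07, 2.15, -0.56], [0, 0.092, 0.022]], [-1, [-0.07, 2.15, -0.56], [0, 0.092, 0.022]], [-1, [-0.07, 2.15, -0.56], [0, 0.092, 0.022]], [-1, [-0.07, 2.15, -0.56], [0, 0.092, 0.022]]]'

```text
clock: 28.58
eef_pos: [0.3904, -0.1458, 0.1522]
tool_rot: [-0.013, 0.999, 0.027, -0.026]
ft_force: [0.2, 0.3, -1.8]
grip_width: 0.058
```

>>> play_rows --moves '[[-1, [-0.07, 2.15, -0.56], [0, 0.092, 0.022]], [-1, [-0.07, 2.15, -0.56], [0, 0.092, 0.022]], [-1, [-0.07, 2.15, -0.56], [0, 0.092, 0.022]], [-1, [-0.07, 2.15, -0.56], [0, 0.092, 0.022]], [-1, [-0.07, 2.15, -0.56], [0, 0.092, 0.022]], [-1, [-0.07, 2.15, -0.56], [0, 0.092, 0.022]], [-1, [-0.07, 2.15, -0.56], [0, 0.092, 0.022]], [-1, [-0.07, 2.15, -0.56], [0, 0.092, 0.022]], [-1, [0, 0, 0], [0, 0, 0]], [-1, [0, 0, 0], [0, 0, 0]]]'

```text
clock: 29.42
eef_pos: [0.4204, 0.0225, 0.1925]
tool_rot: [0.062, 0.92, 0.018, -0.387]
ft_force: [-0.5, -0.2, -1.2]
grip_width: 0.058
```

```bash
python3 -c "
from h import *
st(); plan((.4925,.0985,.091),-7.5,-45)"
```

```text
t 29.4 pos [0.4204 0.0225 0.1925] yaw -7.4 p -45.5 roll -0.9 F [-0.5 -0.2 -1.2] w 0.058 j [-0.    0.75  0.41  2.02  0.08  0.1 ]
N 5 shift [-2.3, 1.71, 0.54] turn [-0.002, -0.002, -0.002]
```

>>> play_rows --moves '[[-1, [-2.29, 1.71, 0.53], [-0.003, 0, -0.002]], [-1, [-2.29, 1.71, 0.53], [-0.003, 0, -0.002]], [-1, [-2.29, 1.71, 0.53], [-0.003, 0, -0.002]], [-1, [-2.29, 1.71, 0.53], [-0.003, 0, -0.002]], [-1, [-2.29, 1.71, 0.53], [-0.003, 0, -0.002]], [-1, [0, 0, 0], [0, 0, 0]]]'

```text
clock: 29.92
eef_pos: [0.493, 0.0988, 0.0921]
tool_rot: [0.061, 0.921, 0.027, -0.384]
ft_force: [-1.6, -0.7, -2.0]
grip_width: 0.058
```

>>> play_rows --moves '[[-1, [-0.35, 0, -0.35], [0, 0, 0]], [-1, [-0.35, 0, -0.35], [0, 0, 0]], [-1, [-0.35, 0, -0.35], [0, 0, 0]], [-1, [-0.35, 0, -0.35], [0, 0, 0]], [-1, [-0.35, 0, -0.35], [0, 0, 0]], [-1, [0, 0, 0], [0, 0, 0]]]'

```text
clock: 30.42
eef_pos: [0.517, 0.0927, 0.0993]
tool_rot: [0.062, 0.921, 0.028, -0.383]
ft_force: [-5.7, 0.4, 0.9]
grip_width: 0.0578
```

>>> play_rows --moves '[[-1, [-0.35, 0, -0.35], [0, 0, 0]], [-1, [-0.35, 0, -0.35], [0, 0, 0]], [-1, [-0.35, 0, -0.35], [0, 0, 0]], [-1, [-0.35, 0, -0.35], [0, 0, 0]], [-1, [0, 0, 0], [0, 0, 0]]]'

```text
clock: 30.83
eef_pos: [0.5368, 0.0903, 0.0983]
tool_rot: [0.062, 0.921, 0.027, -0.383]
ft_force: [-5.3, -0.3, -0.7]
grip_width: 0.0574
```

>>> play_rows --moves '[[-1, [-0.45, 0, -0.25], [0, 0, 0]], [-1, [-0.45, 0, -0.25], [0, 0, 0]], [-1, [-0.45, 0, -0.2], [0, 0, 0]], [-1, [-0.45, 0, -0.2], [0, 0, 0]], [-1, [-0.45, 0, -0.2], [0, 0, 0]], [-1, [0, 0, 0], [0, 0, 0]]]'

```text
clock: 31.33
eef_pos: [0.5537, 0.0877, 0.0855]
tool_rot: [0.062, 0.923, 0.028, -0.378]
ft_force: [-2.0, 0.3, 1.3]
grip_width: 0.0566
```

```bash
python3 -c "
from h import *
st()
snap('scene','s12.png')
cv2.imwrite('pics/c12.png',cv2.resize(cv2.imread('pics/s12.png')[140:300,280:440],(480,480)))"
```

```text
t 31.3 pos [0.5537 0.0877 0.0855] yaw -7.8 p -44.6 roll 0.3 F [-2.   0.3  1.3] w 0.0566 j [0.08 1.15 0.97 2.15 0.15 0.15]
```

>>> play_rows --moves '[[1, [0, 0, 0], [0, 0, 0]], [1, [0, 0, 0], [0, 0, 0]], [1, [0, 0, 0], [0, 0, 0]], [1, [0, 0, 0], [0, 0, 0]], [1, [0, 0, 0], [0, 0, 0]], [1, [0, 0, 0], [0, 0, 0]]]'

```text
clock: 31.88
eef_pos: [0.5537, 0.088, 0.0851]
tool_rot: [0.062, 0.923, 0.028, -0.378]
ft_force: [0.1, 0.3, -0.0]
grip_width: 0.0855
```

>>> play_rows --moves '[[1, [1, 0, -1], [0, -0.1, 0]], [1, [1, 0, -1], [0, -0.1, 0]], [1, [1, 0, -1], [0, -0.1, 0]], [1, [1, 0, -1], [0, -0.1, 0]], [1, [1, 0, -1], [0, -0.1, 0]], [1, [1, 0, -1], [0, -0.1, 0]], [1, [1, 0, -1], [0, -0.1, 0]], [1, [1, 0, -1], [0, -0.1, 0]]]'

```text
clock: 32.55
eef_pos: [0.5157, 0.0928, 0.1903]
tool_rot: [0.068, 0.998, 0.002, 0.015]
ft_force: [0.7, -0.1, 0.4]
grip_width: 0.0852
```

>>> play_rows --moves '[[1, [3, -3, 0], [0, 0, 0]], [1, [3, -3, 0], [0, 0, 0]], [1, [3, -3, 0], [0, 0, 0]], [1, [3, -3, 0], [0, 0, 0]], [1, [3, -3, 0], [0, 0, 0]], [1, [0, 0, 0], [0, 0, 0]], [1, [0, 0, 0], [0, 0, 0]]]'

```text
clock: 33.13
eef_pos: [0.3478, -0.0341, 0.185]
tool_rot: [0.07, 0.997, 0.002, 0.011]
ft_force: [0.5, -0.0, -0.4]
grip_width: 0.0853
```

```bash
python3 -c "
from h import *
st()
im,d,ci=snap('top','t13.png')
px=proj(ci,[[.535,.093,.042],[.577,.002,.042],[.606,.164,.042]]).astype(int); print(px)
for s in px.tolist(): meas('top',im,s,.042,(100,106,110))
meas('top',im,(419,242),.014,(100,106))
bl=cv2.GaussianBlur(im.astype(np.float32).mean(2),(3,3),0)
for t in(50,60,70,80): print('mat',rect(ci,bl<t,(165,286),.006))
cv2.imwrite('pics/c13.png',cv2.resize(im[190:350,130:450,::-1],(800,400)))"
```

```text
t 33.1 pos [ 0.3478 -0.0341  0.185 ] yaw -8.0 p 1.3 roll 0.3 F [ 0.5 -0.  -0.4] w 0.0853 j [-0.1  -0.05 -0.44  1.15  0.    0.04]
[[262 266]
 [299 250]
 [236 237]]
100 [524.4  82.1 226.1 117.8  58.2]
106 [524.4  82.  227.6 120.6  57.5]
110 [534.8  54.2 293.  131.2 -68.7]
100 [577.    2.  108.3  57.3  -9.1]
106 [577.4   2.2 109.9  58.7  -9.1]
110 [577.6   2.2 110.3  60.2  -8.8]
100 [606.7 164.6 107.4  58.1  -6. ]
106 [606.3 164.9 109.6  59.4  -6. ]
110 [606.2 164.7 110.3  60.4  -6.5]
100 [ 612.2 -307.2  109.7   59.7  -12.9]
106 [ 612.2 -307.1  111.    61.3  -12.6]
mat [482.1 344.3 123.5  75.3 -12.8]
mat [482.3 344.2 125.2  77.  -12.8]
mat [482.1 344.3 127.1  78.6 -12.8]
mat [482.2 344.4 128.3  80.1 -12.7]
```

View pics/c13.png

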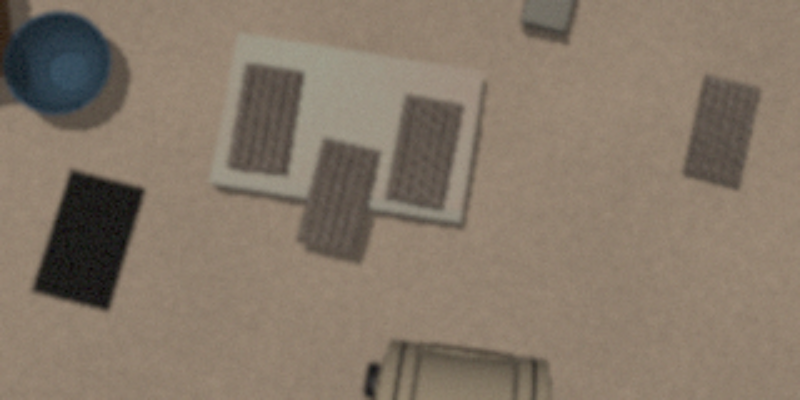

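All four tiles lie ribs-up: three on or over the ledge at crop (265,120), (341,201) and (425,152), and one at (722,132). Now I build the pile, starting with the overhanging tile.

```bash
python3 -c "
from h import *
ci=bot.camera_info('top')
P=onz(ci,[[266.4,270.4]],.042)[0]; print(P)
c=np.array([(326,140),(380,150),(360,262),(303,246)])/2.5+[130,190]
Q=onz(ci,c,.042)[:,:2]; e=Q[0]-Q[3]+Q[1]-Q[2]; print(Q.mean(0),np.degrees(np.arctan2(e[1],e[0])))
x,y=P[:2]
a=((x,y,.10),-10,0); plan(*a)
up=((x,y,.12),-10,0); m=((.4822,.3443,.12),-12.7,0); plan(*m,start=up)"
```

```text
[0.52428509 0.08386727 0.042     ]
[0.52629698 0.0826065 ] -8.562976190754597
N 8 shift [-1.92, 1.78, 1.1] turn [0.001, 0.003, 0.005]
N 9 shift [1.02, 2.75, 0.0] turn [0.0, 0.0, 0.005]
```

>>> play_rows --moves '[[1, [-1.92, 1.78, 1.1], [0, 0.003, 0.003]], [1, [-1.92, 1.78, 1.1], [0, 0.003, 0.003]], [1, [-1.92, 1.78, 1.1], [0, 0.003, 0.003]], [1, [-1.92, 1.78, 1.1], [0, 0.003, 0.003]], [1, [-1.92, 1.78, 1.1], [0, 0.003, 0.003]], [1, [-1.92, 1.78, 1.1], [0, 0.003, 0.003]], [1, [-1.92, 1.78, 1.1], [0, 0.003, 0.003]], [1, [-1.92, 1.78, 1.1], [0, 0.003, 0.003]], [1, [0, 0, 0], [0, 0, 0]], [1, [0, 0, 0], [0, 0, 0]]]'

```text
clock: 34.02
eef_pos: [0.5242, 0.0874, 0.0972]
tool_rot: [0.079, 0.997, 0.002, -0.002]
ft_force: [0.5, -0.2, 0.4]
grip_width: 0.0855
```

```bash
python3 -c "
from h import *
st(); plan((.525,.0835,.031),-9.5,0,step=1.5)
im,d,ci=snap('scene','s14.png')
cv2.imwrite('pics/c14.png',cv2.resize(cv2.imread('pics/s14.png')[180:300,300:440],(560,480)))"
```

```text
t 34.0 pos [0.5242 0.0874 0.0972] yaw -9.0 p -0.3 roll 0.2 F [ 0.5 -0.2  0.4] w 0.0855 j [ 0.16  0.4  -0.14  1.04  0.01  0.32]
N 5 shift [-0.03, -0.08, 1.32] turn [0.001, -0.001, 0.002]
```

View pics/c14.png

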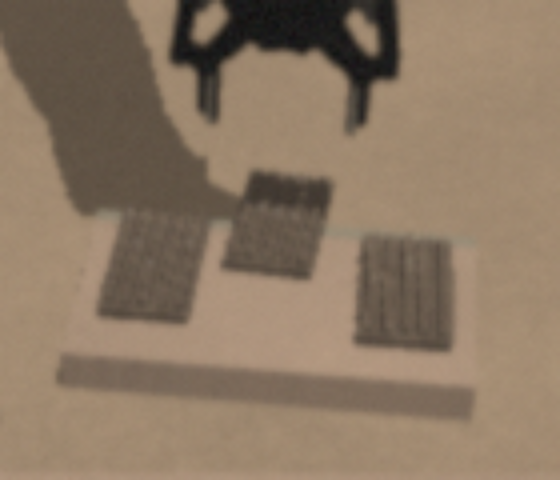

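>>> play_rows --moves '[[1, [0.13, -0.08, 1.32], [0, 0, 0]], [1, [0.13, -0.08, 1.32], [0, 0, 0]], [1, [0.13, -0.08, 1.32], [0, 0, 0]], [1, [0.13, -0.08, 1.32], [0, 0, 0]], [1, [0.13, -0.08, 1.32], [0, 0, 0]], [1, [0, 0, 0], [0, 0, 0]], [-1, [0, 0, 0], [0, 0, 0]], [-1, [0, 0, 0], [0, 0, 0]], [-1, [0, 0, 0], [0, 0, 0]], [-1, [0, 0, 0], [0, 0, 0]], [-1, [0, 0, 0], [0, 0, 0]], [-1, [0, 0, 0], [0, 0, 0]]]'

```text
clock: 35.07
eef_pos: [0.5236, 0.0833, 0.0421]
tool_rot: [0.08, 0.997, 0.004, 0.008]
ft_force: [-6.9, -18.6, 39.7]
grip_width: 0.0127
```

>>> play_rows --moves '[[-1, [0, 0, -1.5], [0, 0, 0]], [-1, [0, 0, -2], [0, 0, 0]], [-1, [0, 0, -2.5], [0, 0, 0]], [-1, [0, 0, -2.5], [0, 0, 0]], [-1, [0, 0, 0], [0, 0, 0]], [-1, [0, 0, 0], [0, 0, 0]]]'

```text
clock: 35.57
eef_pos: [0.5184, 0.0828, 0.1212]
tool_rot: [0.08, 0.997, 0.003, 0.002]
ft_force: [-0.1, -0.9, 0.1]
grip_width: -0.0002
```

```bash
python3 -c "
from h import *
st(); 
y=np.radians(-12.7); T=np.array([.4822,.3443,.08])-.008*np.array([np.cos(y),np.sin(y),0]); print(T); plan(T,-12.7,0)"
```

```text
t 35.6 pos [0.5184 0.0828 0.1212] yaw -9.2 p 0.2 roll 0.4 F [-0.1 -0.9  0.1] w -0.0002 j [ 0.16  0.36 -0.13  1.08  0.01  0.32]
[0.47439572 0.34605877 0.08      ]
N 10 shift [0.93, 2.5, 0.42] turn [0.001, 0.0, 0.006]
```

```bash
python3 -c "
from h import *
im,d,ci=snap('scene','s15.png')
cv2.imwrite('pics/c15.png',cv2.resize(cv2.imread('pics/s15.png')[140:300,200:440],(720,480)))"
```

```text
(no output)
```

View pics/c15.png

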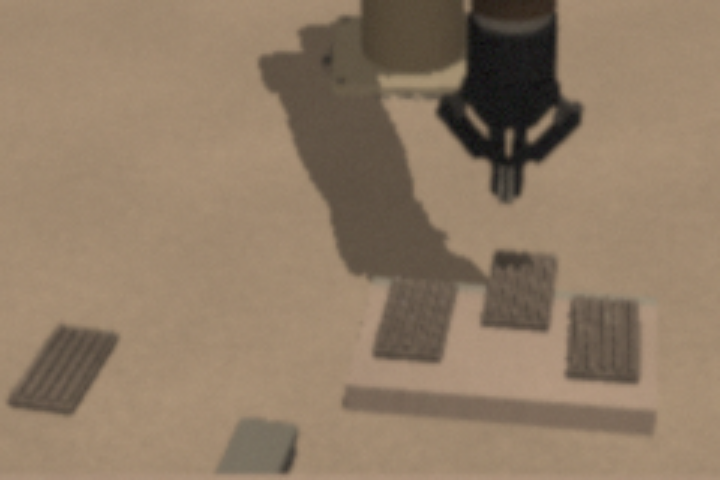

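```bash
python3 -c "
from h import *
ci=bot.camera_info('scene')
for c in (np.array([(250,172),(332,180),(310,268),(224,260)])/4+[300,180], np.array([(494,251),(557,255),(550,319),(484,315)])/3+[200,140]):
    P=onz(ci,c,.042)[:,:2]; e=P[3]-P[0]+P[2]-P[1]; print(P.mean(0).round(4),np.degrees(np.arctan2(e[1],e[0])), (P[1]-P[0]).round(3))
"
```

```text
[0.5361 0.0884] -11.803922482951062 [0.01  0.057]
[0.5363 0.0991] -7.692303554293087 [0.007 0.058]
```

The fingers missed: the tile was about 8 mm off my estimate to one side, a fingertip caught its top, and it slid a little. It is still ribs-up on the ledge. I back off, re-measure from the top camera and grip lower.

>>> play_rows --moves '[[1, [3, -3, 0], [0, 0, 0]], [1, [3, -3, 0], [0, 0, 0]], [1, [3, -3, -1], [0, 0, 0]], [1, [3, -3, -1], [0, 0, 0]], [1, [3, -3, -1], [0, 0, 0]], [1, [0, 0, 0], [0, 0, 0]], [1, [0, 0, 0], [0, 0, 0]]]'

```text
clock: 36.2
eef_pos: [0.3483, -0.0384, 0.1462]
tool_rot: [0.082, 0.997, 0.003, -0.001]
ft_force: [0.5, 0.3, -0.3]
grip_width: 0.0833
```

```bash
cat >> h.py <<'E'
def tiles(im,z,box):
    """dark tiles in box (u0,v0,u1,v1): grey < ledge/floor, split by opening; local threshold"""
    ci=bot.camera_info("top"); bl=cv2.GaussianBlur(im.astype(np.float32).mean(2),(3,3),0)
    for t in (82,88,94,100,104):
        m=np.zeros(bl.shape,np.uint8); u0,v0,u1,v1=box; m[v0:v1,u0:u1]=bl[v0:v1,u0:u1]<t
        m=cv2.morphologyEx(m,cv2.MORPH_OPEN,np.ones((9,9),np.uint8))
        n,l,s,c=cv2.connectedComponentsWithStats(m)
        print(t,[(rect(ci,l==k,tuple(int(v) for v in c[k]),z).tolist(),int(s[k,4])) for k in range(1,n) if s[k,4]>250])
E
python3 -c "
from h import *
st()
im,d,ci=snap('top','t16.png')
tiles(im,.042,(240,235,300,300))
cv2.imwrite('pics/c16.png',cv2.resize(im[215:300,210:330,::-1],(720,510),interpolation=2))"
```

```text
t 36.2 pos [ 0.3483 -0.0384  0.1462] yaw -9.4 p -0.2 roll 0.3 F [ 0.5  0.3 -0.3] w 0.0833 j [-0.11  0.01 -0.5   1.07  0.    0.05]
82 []
88 []
94 [([570.9, 18.3, 82.4, 30.4, 1.9], 370), ([529.2, 96.8, 109.9, 62.1, -0.0], 957)]
100 [([570.9, 18.3, 87.5, 30.5, 1.9], 400), ([528.1, 97.5, 112.4, 64.0, 0.2], 1049)]
104 [([572.2, 19.6, 90.1, 33.0, 1.9], 425), ([529.2, 97.0, 114.7, 66.8, 0.0], 1098)]
```

View pics/c16.png

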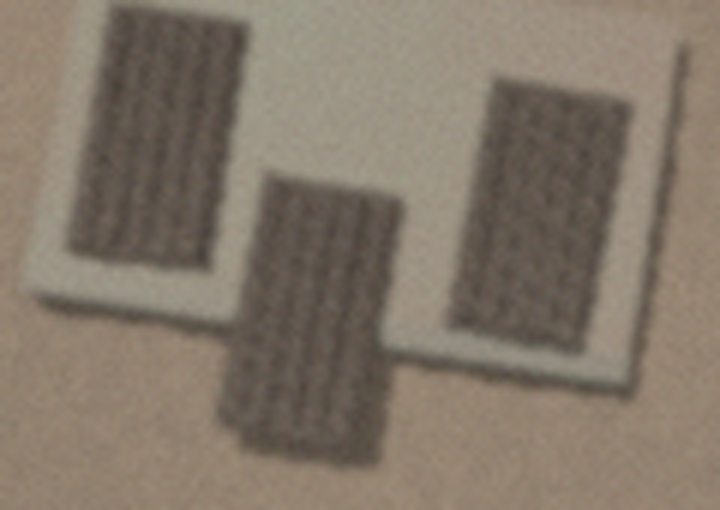

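```bash
python3 -c "
from h import *
ci=bot.camera_info('top'); P=onz(ci,[[263.6,267.2]],.042)[0]; print(P)
x,y=P[:2]
a=((x,y,.10),-7,0); plan(*a)"
```

```text
[0.53220373 0.09129582 0.042     ]
N 8 shift [-2.03, 1.93, 0.58] turn [0.001, -0.0, -0.005]
```

```bash
python3 -c "
from h import *
ci=bot.camera_info('scene')
for c in ([(392,280),(457,284),(441,353),(374,349)],[(573,297),(639,298),(638,374),(567,370)]):
    print(onz(ci,np.array(c)/3+[200,140],.042)[:,:2].mean(0).round(4))
t=bot.camera_info('top')
for c in ([(497,80),(633,100),(585,350),(450,328)],[(110,8),(248,18),(212,268),(68,252)]): print(onz(t,np.array(c)/6+[210,215],.042)[:,:2].mean(0).round(4))
print(onz(t,np.array([(268,178),(405,198)])/6+[210,215],.042),onz(ci,np.array([(550,319),(484,315)])/3+[200,140],.042))"
```

```text
[0.5842 0.0038]
[0.6108 0.1662]
[5.774e-01 1.000e-04]
[0.6061 0.1634]
[[0.58923688 0.11663076 0.042     ]
 [0.58236461 0.05821477 0.042     ]] [[0.58963704 0.12104472 0.042     ]
 [0.58361536 0.06354814 0.042     ]]
```

>>> play_rows --moves '[[1, [-2.03, 1.97, 0.58], [0, 0, -0.005]], [1, [-2.03, 1.97, 0.58], [0, 0, -0.005]], [1, [-2.03, 1.97, 0.58], [0, 0, -0.005]], [1, [-2.03, 1.97, 0.58], [0, 0, -0.005]], [1, [-2.03, 1.97, 0.58], [0, 0, -0.005]], [1, [-2.03, 1.97, 0.58], [0, 0, -0.005]], [1, [-2.03, 1.97, 0.58], [0, 0, -0.005]], [1, [-2.03, 1.97, 0.58], [0, 0, -0.005]], [1, [0, 0, 0], [0, 0, 0]], [1, [0, 0, 0], [0, 0, 0]]]'

```text
clock: 37.08
eef_pos: [0.5337, 0.0975, 0.0979]
tool_rot: [0.058, 0.998, 0.002, -0.003]
ft_force: [-0.1, 0.8, -1.2]
grip_width: 0.0857
```

```bash
python3 -c "
from h import *
st(); plan((.532,.0942,.027),-6.9,0,step=1.5)"
```

```text
t 37.1 pos [0.5337 0.0975 0.0979] yaw -6.7 p -0.3 roll 0.2 F [-0.1  0.8 -1.2] w 0.0857 j [ 0.18  0.42 -0.1   1.05  0.01  0.29]
N 5 shift [0.02, -0.07, 1.42] turn [0.001, -0.001, 0.001]
```

>>> play_rows --moves '[[1, [0.02, -0.07, 1.42], [0, 0, 0]], [1, [0.02, -0.07, 1.42], [0, 0, 0]], [1, [0.02, -0.07, 1.42], [0, 0, 0]], [1, [0.02, -0.07, 1.42], [0, 0, 0]], [1, [0.02, -0.07, 1.42], [0, 0, 0]], [1, [0, 0, 0], [0, 0, 0]], [1, [0, 0, 0], [0, 0, 0]]]'

```text
clock: 37.67
eef_pos: [0.5301, 0.0923, 0.0284]
tool_rot: [0.06, 0.998, 0.002, -0.003]
ft_force: [-0.0, 1.3, -0.1]
grip_width: 0.0855
```

>>> play_rows --moves '[[-1, [0, 0, 0], [0, 0, 0]], [-1, [0, 0, 0], [0, 0, 0]], [-1, [0, 0, 0], [0, 0, 0]], [-1, [0, 0, 0], [0, 0, 0]], [-1, [0, 0, 0], [0, 0, 0]]]'

```text
clock: 38.08
eef_pos: [0.5329, 0.093, 0.0311]
tool_rot: [0.06, 0.998, 0.003, 0.0]
ft_force: [-1.2, 0.9, 5.7]
grip_width: 0.0578
```

```bash
python3 -c "
from h import *
st()"
```

```text
t 38.1 pos [0.5329 0.093  0.0311] yaw -6.9 p 0.0 roll 0.4 F [-1.2  0.9  5.7] w 0.0578 j [ 0.17  0.49 -0.19  0.89  0.01  0.29]
```

>>> play_rows --moves '[[-1, [0, 0, -1.5], [0, 0, 0]], [-1, [0, 0, -2], [0, 0, 0]], [-1, [0, 0, -2], [0, 0, 0]], [-1, [0, 0, -1.5], [0, 0, 0]], [-1, [0, 0, 0], [0, 0, 0]], [-1, [0, 0, 0], [0, 0, 0]]]'

```text
clock: 38.58
eef_pos: [0.5325, 0.0922, 0.1002]
tool_rot: [0.06, 0.998, 0.003, 0.0]
ft_force: [0.7, -0.5, -1.2]
grip_width: 0.0577
```

```bash
python3 -c "
from h import *
st(); plan((.4822,.3443,.08),-12.7,0)"
```

```text
t 38.6 pos [0.5325 0.0922 0.1002] yaw -6.9 p -0.0 roll 0.3 F [ 0.7 -0.5 -1.2] w 0.0577 j [ 0.17  0.41 -0.11  1.05  0.01  0.29]
N 9 shift [1.01, 2.67, 0.23] turn [0.001, -0.0, 0.011]
```

>>> play_rows --moves '[[-1, [1.01, 2.67, 0], [0, 0, 0.011]], [-1, [1.01, 2.67, 0], [0, 0, 0.011]], [-1, [1.01, 2.67, 0], [0, 0, 0.011]], [-1, [1.01, 2.67, 0], [0, 0, 0.011]], [-1, [1.01, 2.67, 0], [0, 0, 0.011]], [-1, [1.01, 2.67, 0.5], [0, 0, 0.011]], [-1, [1.01, 2.67, 0.5], [0, 0, 0.011]], [-1, [1.01, 2.67, 0.5], [0, 0, 0.011]], [-1, [1.01, 2.67, 0.6], [0, 0, 0.011]], [-1, [0, 0, 0], [0, 0, 0]], [-1, [0, 0, 0], [0, 0, 0]]]'

```text
clock: 39.5
eef_pos: [0.4795, 0.3447, 0.0772]
tool_rot: [0.108, 0.994, 0.001, -0.003]
ft_force: [0.3, 0.1, -2.1]
grip_width: 0.058
```

```bash
python3 -c "
from h import *
st(); plan((.4822,.3443,.03),-12.7,0,step=1.2)"
```

```text
t 39.5 pos [0.4795 0.3447 0.0772] yaw -12.4 p -0.3 roll 0.1 F [ 0.3  0.1 -2.1] w 0.058 j [0.62 0.52 0.01 1.06 0.01 0.84]
N 4 shift [-0.07, 0.0, 1.18] turn [0.0, -0.001, 0.001]
```

>>> play_rows --moves '[[-1, [-0.06, 0, 1.2], [0, 0, 0]], [-1, [-0.06, 0, 1.2], [0, 0, 0]], [-1, [-0.06, 0, 1.2], [0, 0, 0]], [-1, [-0.06, 0, 1.2], [0, 0, 0]], [-1, [0, 0, 0.8], [0, 0, 0]], [-1, [0, 0, 0.8], [0, 0, 0]], [-1, [0, 0, 0], [0, 0, 0]], [-1, [0, 0, 0], [0, 0, 0]], [-1, [0, 0, 0], [0, 0, 0]]]'

```text
clock: 40.25
eef_pos: [0.484, 0.3439, 0.0162]
tool_rot: [0.11, 0.994, 0.003, -0.001]
ft_force: [0.2, 0.7, -1.1]
grip_width: 0.0581
```

```bash
python3 -c "
from h import *
st(); plan((.4822,.3443,.0095),-12.7,0,step=1.2)"
```

```text
t 40.2 pos [0.484  0.3439 0.0162] yaw -12.6 p -0.1 roll 0.3 F [ 0.2  0.7 -1.1] w 0.0581 j [ 0.62  0.59 -0.05  0.92  0.01  0.83]
N 1 shift [0.18, -0.01, 0.67] turn [0.005, -0.003, 0.002]
```

>>> play_rows --moves '[[-1, [0.09, 0, 0.35], [0, 0, 0]], [-1, [0.09, 0, 0.35], [0, 0, 0]], [-1, [0, 0, 0], [0, 0, 0]], [-1, [0, 0, 0], [0, 0, 0]], [1, [0, 0, 0], [0, 0, 0]], [1, [0, 0, 0], [0, 0, 0]], [1, [0, 0, 0], [0, 0, 0]], [1, [0, 0, 0], [0, 0, 0]], [1, [0, 0, -2.5], [0, 0, 0]], [1, [0, 0, -3], [0, 0, 0]], [1, [0, 0, -3], [0, 0, 0]]]'

```text
clock: 41.17
eef_pos: [0.4809, 0.3432, 0.0935]
tool_rot: [0.109, 0.994, 0.001, -0.003]
ft_force: [0.7, -0.1, -1.1]
grip_width: 0.0856
```

```bash
python3 -c "
from h import *
st(); plan((.6062,.1648,.10),-6.3,0); plan((.55,.2,.15),-6.3,0)"
```

```text
t 41.2 pos [0.4809 0.3432 0.0935] yaw -12.6 p -0.3 roll 0.1 F [ 0.7 -0.1 -1.1] w 0.0856 j [0.62 0.51 0.03 1.09 0.01 0.84]
N 8 shift [-1.92, -1.93, -0.09] turn [0.0, -0.001, -0.014]
N 6 shift [-1.54, -2.15, -0.95] turn [0.0, -0.001, -0.018]
```

>>> play_rows --moves '[[1, [-1.92, -1.93, -0.09], [0, 0, -0.014]], [1, [-1.92, -1.93, -0.09], [0, 0, -0.014]], [1, [-1.92, -1.93, -0.09], [0, 0, -0.014]], [1, [-1.92, -1.93, -0.09], [0, 0, -0.014]], [1, [-1.92, -1.93, -0.09], [0, 0, -0.014]], [1, [-1.92, -1.93, -0.09], [0, 0, -0.014]], [1, [-1.92, -1.93, -0.09], [0, 0, -0.014]], [1, [-1.92, -1.93, -0.09], [0, 0, -0.014]], [1, [0, 0, 0], [0, 0, 0]], [1, [0, 0, 0], [0, 0, 0]]]'

```text
clock: 42.0
eef_pos: [0.6077, 0.1643, 0.0994]
tool_rot: [0.055, 0.998, 0.003, -0.001]
ft_force: [0.9, 0.5, -0.7]
grip_width: 0.0856
```

```bash
cat >> h.py <<'E'
def matview(im,ztop):
    """rect of non-black tile lying on the mat"""
    ci=bot.camera_info("top"); bl=cv2.GaussianBlur(im.astype(np.float32).mean(2),(3,3),0)
    poly=proj(ci,np.array([[.4822,.3443,ztop]])+np.array([[a*.0976-b*-.2198*-1*0+0, -a*.2198*0,0] for a,b in[(0,0)]])) 
    for t in(55,65,75):
        dark=(bl<t).astype(np.uint8); roi=np.zeros_like(dark); roi[255:318,135:195]=1
        m=((bl>=t)&(bl<105)&(roi>0)).astype(np.uint8); m=cv2.morphologyEx(m,cv2.MORPH_OPEN,np.ones((5,5),np.uint8))
        p=proj(ci,[[.4822,.3443,ztop]])[0].astype(int); print(t,rect(ci,m,(int(p[0]),int(p[1])),ztop))
E
python3 -c "
from h import *
st(); plan((.6062,.1648,.027),-6.3,0,step=1.5)
im,d,ci=snap('top','t17.png'); matview(im,.020)
print(im[286,150:185].mean(1).round())"
```

```text
t 42.0 pos [0.6077 0.1643 0.0994] yaw -6.3 p -0.2 roll 0.3 F [ 0.9  0.5 -0.7] w 0.0856 j [0.26 0.58 0.16 1.16 0.01 0.37]
N 5 shift [0.03, 0.0, 1.45] turn [0.001, -0.001, -0.0]
55 [485.3 362.5 115.7  47.4   4.7]
65 [483.9 361.2 112.9  44.9   4.7]
75 [505.8 356.8  64.8  27.6   4.6]
[ 43.  52.  79.  90.  84.  71.  75.  87.  90.  75.  63.  81.  91.  85.
  72.  86. 112. 122. 125. 126. 127. 128. 132. 134. 129. 128. 133. 131.
 128. 135. 129. 133. 132. 130. 132.]
```

>>> play_rows --moves '[[1, [0.03, 0, 1.45], [0, 0, 0]], [1, [0.03, 0, 1.45], [0, 0, 0]], [1, [0.03, 0, 1.45], [0, 0, 0]], [1, [0.03, 0, 1.45], [0, 0, 0]], [1, [0.03, 0, 1.45], [0, 0, 0]], [1, [0, 0, 0], [0, 0, 0]], [1, [0, 0, 0], [0, 0, 0]], [-1, [0, 0, 0], [0, 0, 0]], [-1, [0, 0, 0], [0, 0, 0]], [-1, [0, 0, 0], [0, 0, 0]], [-1, [0, 0, 0], [0, 0, 0]], [-1, [0, 0, 0], [0, 0, 0]]]'

```text
clock: 43.05
eef_pos: [0.6067, 0.1668, 0.0291]
tool_rot: [0.054, 0.999, 0.003, 0.0]
ft_force: [-1.2, 0.3, 6.4]
grip_width: 0.0582
```

```bash
python3 -c "
from h import *
st()"
```

```text
t 43.0 pos [0.6067 0.1668 0.0291] yaw -6.1 p 0.0 roll 0.4 F [-1.2  0.3  6.4] w 0.0582 j [0.27 0.64 0.07 1.   0.01 0.37]
```

>>> play_rows --moves '[[-1, [0, 0, -1.5], [0, 0, 0]], [-1, [0, 0, -2], [0, 0, 0]], [-1, [0, 0, -2], [0, 0, 0]], [-1, [0, 0, -1.5], [0, 0, 0]], [-1, [0, 0, 0], [0, 0, 0]], [-1, [0, 0, 0], [0, 0, 0]]]'

```text
clock: 43.55
eef_pos: [0.6062, 0.166, 0.0978]
tool_rot: [0.054, 0.999, 0.003, -0.0]
ft_force: [0.1, 0.3, -2.2]
grip_width: 0.0581
```

```bash
python3 -c "
from h import *
st(); plan((.38,.22,.13),-12.7,0)"
```

```text
t 43.5 pos [0.6062 0.166  0.0978] yaw -6.2 p -0.0 roll 0.3 F [ 0.1  0.3 -2.2] w 0.0581 j [0.26 0.57 0.15 1.15 0.01 0.37]
N 8 shift [2.9, 0.22, -0.4] turn [0.001, -0.0, 0.014]
```

>>> play_rows --moves '[[-1, [2.9, 0.22, -0.4], [0, 0, 0.014]], [-1, [2.9, 0.22, -0.4], [0, 0, 0.014]], [-1, [2.9, 0.22, -0.4], [0, 0, 0.014]], [-1, [2.9, 0.22, -0.4], [0, 0, 0.014]], [-1, [2.9, 0.22, -0.4], [0, 0, 0.014]], [-1, [2.9, 0.22, -0.4], [0, 0, 0.014]], [-1, [2.9, 0.22, -0.4], [0, 0, 0.014]], [-1, [2.9, 0.22, -0.4], [0, 0, 0.014]], [-1, [0, 0, 0], [0, 0, 0]], [-1, [0, 0, 0], [0, 0, 0]]]'

```text
clock: 44.38
eef_pos: [0.3775, 0.219, 0.1289]
tool_rot: [0.108, 0.994, 0.002, -0.002]
ft_force: [0.8, 0.0, -1.6]
grip_width: 0.0583
```

```bash
python3 -c "
from h import *
st(); plan((.4815,.3435,.09),-12.7,0)
im,d,ci=snap('top','t18.png'); matview(im,.020)
cv2.imwrite('pics/c18.png',cv2.resize(im[245:325,125:205,::-1],(560,560),interpolation=2))"
```

```text
t 44.4 pos [0.3775 0.219  0.1289] yaw -12.4 p -0.3 roll 0.2 F [ 0.8  0.  -1.6] w 0.0583 j [ 0.52  0.19 -0.34  1.04  0.01  0.74]
N 6 shift [-1.24, 2.4, 0.65] turn [0.0, -0.001, 0.001]
55 [491.3 344.6 100.7  66.8  -9.6]
65 [498.6 341.2  80.6  57.8 -11.8]
75 [499.6 342.   73.9  52.5 -10.5]
```

View pics/c18.png

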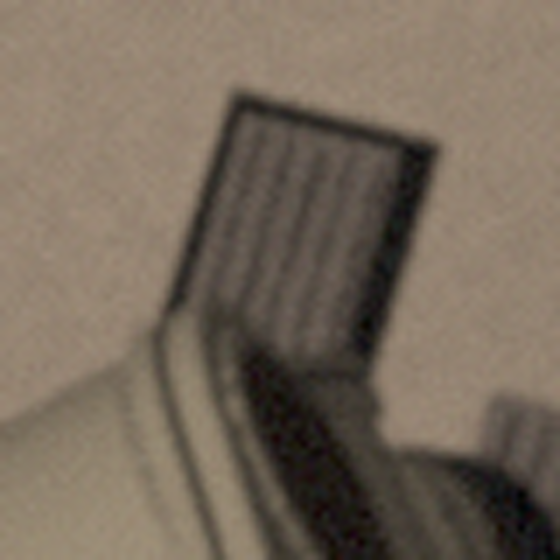

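```bash
python3 -c "
from h import *
ci=bot.camera_info('top')
print(onz(ci,np.array([[245,105],[400,148],[322.5,126.5]])/7+[125,245],.02), onz(ci,np.array([[235,90],[438,145],[336.5,117.5]])/7+[125,245],.006))"
```

```text
[[0.54581263 0.35883222 0.02      ]
 [0.53156879 0.30152182 0.02      ]
 [0.53868781 0.33018029 0.02      ]] [[0.5530352  0.36724865 0.006     ]
 [0.53465027 0.29134077 0.006     ]
 [0.54383813 0.3293011  0.006     ]]
```

>>> play_rows --moves '[[-1, [-1.26, 2.42, 0.65], [0, 0, 0.001]], [-1, [-1.26, 2.42, 0.65], [0, 0, 0.001]], [-1, [-1.26, 2.42, 0.65], [0, 0, 0.001]], [-1, [-1.26, 2.42, 0.65], [0, 0, 0.001]], [-1, [-1.26, 2.42, 0.65], [0, 0, 0.001]], [-1, [-1.26, 2.42, 0.65], [0, 0, 0.001]], [-1, [0, 0, 1.5], [0, 0, 0]], [-1, [0, 0, 1.5], [0, 0, 0]], [-1, [0, 0, 1.5], [0, 0, 0]], [-1, [0, 0, 1], [0, 0, 0]], [-1, [0, 0, 0], [0, 0, 0]], [-1, [0, 0, 0], [0, 0, 0]]]'

```text
clock: 45.43
eef_pos: [0.4848, 0.3439, 0.0351]
tool_rot: [0.113, 0.994, 0.002, -0.002]
ft_force: [-0.1, -0.3, -0.9]
grip_width: 0.058
```

```bash
python3 -c "
from h import *
st(); plan((.4825,.3442,.0225),-12.7,0,step=.6)"
```

```text
t 45.4 pos [0.4848 0.3439 0.0351] yaw -13.0 p -0.3 roll 0.2 F [-0.1 -0.3 -0.9] w 0.058 j [ 0.61  0.57 -0.03  0.97  0.01  0.84]
N 3 shift [0.08, -0.01, 0.42] turn [0.001, -0.002, -0.002]
```

>>> play_rows --moves '[[-1, [0.09, 0, 0.4], [0, 0, -0.002]], [-1, [0.09, 0, 0.4], [0, 0, -0.002]], [-1, [0.08, 0, 0.4], [0, 0, -0.002]], [-1, [0, 0, 0], [0, 0, 0]], [-1, [0, 0, 0], [0, 0, 0]], [-1, [0, 0, 0], [0, 0, 0]]]'

```text
clock: 45.93
eef_pos: [0.4824, 0.3455, 0.0247]
tool_rot: [0.109, 0.994, 0.003, -0.001]
ft_force: [0.7, 0.1, -1.3]
grip_width: 0.0582
```

```bash
python3 -c "
from h import *
st()"
```

```text
t 45.9 pos [0.4824 0.3455 0.0247] yaw -12.6 p -0.2 roll 0.3 F [ 0.7  0.1 -1.3] w 0.0582 j [ 0.62  0.58 -0.05  0.94  0.01  0.84]
```

Two more millimetres down, release, rise, and head to the second ledge tile at (577,2).

>>> play_rows --moves '[[-1, [0, -0.08, 0.25], [0, 0, 0]], [-1, [0, 0, 0], [0, 0, 0]], [-1, [0, 0, 0], [0, 0, 0]], [1, [0, 0, 0], [0, 0, 0]], [1, [0, 0, 0], [0, 0, 0]], [1, [0, 0, 0], [0, 0, 0]], [1, [0, 0, 0], [0, 0, 0]], [1, [0, 0, -2.5], [0, 0, 0]], [1, [0, 0, -3], [0, 0, 0]], [1, [0, 0, -3], [0, 0, 0]], [1, [0, 0, 0], [0, 0, 0]], [1, [0, 0, 0], [0, 0, 0]]]'

```text
clock: 46.93
eef_pos: [0.484, 0.3454, 0.1097]
tool_rot: [0.109, 0.994, 0.004, 0.001]
ft_force: [0.0, -0.2, -0.6]
grip_width: 0.0855
```

```bash
python3 -c "
from h import *
st(); plan((.5772,.0022,.10),-9.1,0)"
```

```text
t 46.9 pos [0.484  0.3454 0.1097] yaw -12.6 p 0.0 roll 0.5 F [ 0.  -0.2 -0.6] w 0.0855 j [0.62 0.5  0.05 1.12 0.01 0.84]
N 12 shift [-1.31, -2.66, 0.07] turn [0.001, 0.0, -0.005]
```

>>> play_rows --moves '[[1, [-1.31, -2.66, 0.07], [0, 0, -0.005]], [1, [-1.31, -2.66, 0.07], [0, 0, -0.005]], [1, [-1.31, -2.66, 0.07], [0, 0, -0.005]], [1, [-1.31, -2.66, 0.07], [0, 0, -0.005]], [1, [-1.31, -2.66, 0.07], [0, 0, -0.005]], [1, [-1.31, -2.66, 0.07], [0, 0, -0.005]], [1, [-1.31, -2.66, 0.07], [0, 0, -0.005]], [1, [-1.31, -2.66, 0.07], [0, 0, -0.005]], [1, [-1.31, -2.66, 0.07], [0, 0, -0.005]], [1, [-1.31, -2.66, 0.07], [0, 0, -0.005]], [1, [-1.31, -2.66, 0.07], [0, 0, -0.005]], [1, [-1.31, -2.66, 0.07], [0, 0, -0.005]]]'

```text
clock: 47.93
eef_pos: [0.5748, -0.0005, 0.095]
tool_rot: [0.079, 0.997, 0.002, -0.003]
ft_force: [0.8, 0.5, -0.0]
grip_width: 0.0854
```

>>> play_rows --moves '[[1, [0, 0, 0], [0, 0, 0]], [1, [0, 0, 0], [0, 0, 0]], [1, [0, 0, 0], [0, 0, 0]]]'

```text
clock: 48.18
eef_pos: [0.5747, 0.0011, 0.0953]
tool_rot: [0.08, 0.997, 0.003, -0.002]
ft_force: [0.0, 0.2, 0.5]
grip_width: 0.0854
```

```bash
cat >> h.py <<'E'
def hull(im,z,seed=(165,286)):
    """pile on the mat: black mat outline and lighter tile inside, from edges of the dark frame"""
    ci=bot.camera_info("top"); bl=cv2.GaussianBlur(im.astype(np.float32).mean(2),(3,3),0)
    for t in(50,60,70):
        m=(bl<t).astype(np.uint8); m[:245]=0;m[330:]=0;m[:,:125]=0;m[:,205:]=0
        c=np.vstack(cv2.findContours(m,0,2)[0]); h=cv2.convexHull(c); fm=np.zeros_like(m); cv2.fillPoly(fm,[h],1)
        ins=((fm>0)&(bl>=t)).astype(np.uint8); ins=cv2.morphologyEx(ins,cv2.MORPH_OPEN,np.ones((5,5),np.uint8))
        n,l,s,cc=cv2.connectedComponentsWithStats(ins)
        if n>1:
            k=1+s[1:,4].argmax(); P=onz(ci,np.argwhere(l==k)[:,::-1],z)[:,:2]*1000
            (x,y),(w,hh),a=cv2.minAreaRect(P.astype(np.float32)); print(t,np.round([x,y,w,hh,a],1),"mean",P.mean(0).round(1))
E
python3 -c "
from h import *
st(); plan((.5772,.0022,.027),-9.1,0,step=1.5)
im,d,ci=snap('top','t19.png'); hull(im,.034)
meas('top',im,(419,242),.014,(100,106))
ci=bot.camera_info('top')
bl=im.astype(int).mean(2); p=proj(ci,[[.4822,.3443,.034]])[0].astype(int); print(p); print(bl[p[1],p[0]-22:p[0]+22].astype(int).tolist()); print(bl[p[1]-32:p[1]+32,p[0]].astype(int).tolist())"
```

```text
t 48.2 pos [0.5747 0.0011 0.0953] yaw -9.2 p -0.3 roll 0.3 F [0.  0.2 0.5] w 0.0854 j [-0.    0.48 -0.01  1.08  0.01  0.16]
N 5 shift [-0.05, 0.02, 1.37] turn [0.001, -0.001, -0.0]
50 [474.1 339.3  52.3  94.6  76. ] mean [463.5 335.8]
60 [484.  342.7  59.3 110.3  76.4] mean [483.8 343.1]
70 [484.7 344.4  57.3 108.   76.5] mean [484.3 345. ]
100 [ 612.2 -307.2  109.7   59.7  -12.9]
106 [ 612.5 -307.1  111.6   61.3  -12.7]
[162 284]
[130, 127, 131, 132, 130, 133, 130, 129, 120, 102, 74, 79, 86, 78, 69, 81, 90, 79, 75, 71, 79, 86, 88, 73, 76, 85, 90, 89, 73, 81, 89, 92, 82, 67, 70, 62, 46, 32, 28, 15, 23, 45, 77, 115]
[126, 130, 133, 132, 134, 127, 97, 58, 38, 68, 75, 83, 88, 85, 91, 82, 84, 81, 79, 74, 63, 62, 68, 70, 75, 77, 83, 80, 91, 90, 92, 89, 88, 81, 82, 74, 75, 77, 81, 80, 82, 86, 88, 92, 89, 91, 87, 86, 87, 83, 79, 76, 78, 77, 70, 49, 25, 21, 40, 70, 110, 126, 129, 129]
```

The pile top measures (484,343) mm against the mat centre (482,344), so it is about 2 mm off.

>>> play_rows --moves '[[1, [-0.05, 0.02, 1.37], [0, 0, 0]], [1, [-0.05, 0.02, 1.37], [0, 0, 0]], [1, [-0.05, 0.02, 1.37], [0, 0, 0]], [1, [-0.05, 0.02, 1.37], [0, 0, 0]], [1, [-0.05, 0.02, 1.37], [0, 0, 0]], [1, [0, 0, 0], [0, 0, 0]], [1, [0, 0, 0], [0, 0, 0]], [-1, [0, 0, 0], [0, 0, 0]], [-1, [0, 0, 0], [0, 0, 0]], [-1, [0, 0, 0], [0, 0, 0]], [-1, [0, 0, 0], [0, 0, 0]], [-1, [0, 0, 0], [0, 0, 0]]]'

```text
clock: 49.23
eef_pos: [0.5794, 0.0022, 0.0298]
tool_rot: [0.079, 0.997, 0.003, 0.0]
ft_force: [-0.1, 1.0, 6.0]
grip_width: 0.058
```

>>> play_rows --moves '[[-1, [0, 0, -1.5], [0, 0, 0]], [-1, [0, 0, -2], [0, 0, 0]], [-1, [0, 0, -2], [0, 0, 0]], [-1, [0, 0, -2.5], [0, 0, 0]], [-1, [0, 0, 0], [0, 0, 0]], [-1, [0, 0, 0], [0, 0, 0]]]'

```text
clock: 49.73
eef_pos: [0.5796, 0.0014, 0.1095]
tool_rot: [0.08, 0.997, 0.003, 0.001]
ft_force: [-0.3, -0.6, -1.9]
grip_width: 0.0578
```

```bash
python3 -c "
from h import *
st(); plan((.482,.344,.10),-12.7,0)"
```

```text
t 49.7 pos [0.5796 0.0014 0.1095] yaw -9.1 p 0.1 roll 0.3 F [-0.3 -0.6 -1.9] w 0.0578 j [-0.    0.47  0.01  1.11  0.01  0.16]
N 12 shift [1.33, 2.65, 0.09] turn [0.0, 0.0, 0.005]
```

>>> play_rows --moves '[[-1, [1.31, 2.65, 0], [0, 0, 0.005]], [-1, [1.31, 2.65, 0], [0, 0, 0.005]], [-1, [1.31, 2.65, 0], [0, 0, 0.005]], [-1, [1.31, 2.65, 0], [0, 0, 0.005]], [-1, [1.31, 2.65, 0], [0, 0, 0.005]], [-1, [1.31, 2.65, 0], [0, 0, 0.005]], [-1, [1.31, 2.65, 0], [0, 0, 0.005]], [-1, [1.31, 2.65, 0], [0, 0, 0.005]], [-1, [1.31, 2.65, 0], [0, 0, 0.005]], [-1, [1.31, 2.65, 0], [0, 0, 0.005]], [-1, [1.31, 2.65, 0], [0, 0, 0.005]], [-1, [1.31, 2.65, 0], [0, 0, 0.005]]]'

```text
clock: 50.73
eef_pos: [0.4813, 0.3436, 0.1079]
tool_rot: [0.11, 0.994, 0.001, -0.003]
ft_force: [0.8, -0.3, -1.6]
grip_width: 0.058
```

>>> play_rows --moves '[[-1, [0, 0, 1.5], [0, 0, 0]], [-1, [0, 0, 1.5], [0, 0, 0]], [-1, [0, 0, 1.5], [0, 0, 0]], [-1, [0, 0, 1.2], [0, 0, 0]], [-1, [0, 0, 0], [0, 0, 0]], [-1, [0, 0, 0], [0, 0, 0]], [-1, [0, 0, 0], [0, 0, 0]]]'

```text
clock: 51.32
eef_pos: [0.4827, 0.3432, 0.0527]
tool_rot: [0.11, 0.994, 0.002, -0.002]
ft_force: [-0.7, 0.1, -1.2]
grip_width: 0.0581
```

```bash
python3 -c "
from h import *
st(); plan((.4845,.3435,.0365),-12.7,0,step=.6)"
```

```text
t 51.3 pos [0.4827 0.3432 0.0527] yaw -12.6 p -0.2 roll 0.2 F [-0.7  0.1 -1.2] w 0.0581 j [ 0.62  0.55 -0.02  1.    0.01  0.83]
N 3 shift [-0.06, 0.02, 0.54] turn [0.001, -0.001, 0.001]
```

>>> play_rows --moves '[[-1, [-0.04, 0, 0.53], [0, 0, 0]], [-1, [-0.04, 0, 0.53], [0, 0, 0]], [-1, [-0.04, 0, 0.53], [0, 0, 0]], [-1, [0, 0, 0], [0, 0, 0]], [-1, [0, 0, 0], [0, 0, 0]], [-1, [0, 0, 0], [0, 0, 0]]]'

```text
clock: 51.82
eef_pos: [0.484, 0.3431, 0.0371]
tool_rot: [0.11, 0.994, 0.002, -0.001]
ft_force: [0.8, 0.6, -1.0]
grip_width: 0.0579
```

```bash
python3 -c "
from h import *
st()"
```

```text
t 51.8 pos [0.484  0.3431 0.0371] yaw -12.6 p -0.2 roll 0.3 F [ 0.8  0.6 -1. ] w 0.0579 j [ 0.61  0.57 -0.03  0.97  0.01  0.83]
```

>>> play_rows --moves '[[-1, [0, 0, 0.12], [0, 0, 0]], [-1, [0, 0, 0], [0, 0, 0]], [1, [0, 0, 0], [0, 0, 0]], [1, [0, 0, 0], [0, 0, 0]], [1, [0, 0, 0], [0, 0, 0]], [1, [0, 0, 0], [0, 0, 0]], [1, [0, 0, -2.5], [0, 0, 0]], [1, [0, 0, -3], [0, 0, 0]], [1, [0, 0, -3], [0, 0, 0]], [1, [0, 0, -1], [0, 0, 0]], [1, [0, 0, 0], [0, 0, 0]], [1, [0, 0, 0], [0, 0, 0]]]'

```text
clock: 52.82
eef_pos: [0.4844, 0.3429, 0.1311]
tool_rot: [0.109, 0.994, 0.003, -0.001]
ft_force: [-0.1, -0.9, -1.4]
grip_width: 0.0854
```

```bash
python3 -c "
from h import *
st(); plan((.6122,-.3072,.10),-12.8,0)"
```

```text
t 52.8 pos [0.4844 0.3429 0.1311] yaw -12.6 p -0.1 roll 0.3 F [-0.1 -0.9 -1.4] w 0.0854 j [0.61 0.48 0.09 1.18 0.01 0.83]
N 23 shift [-1.16, -2.64, 0.13] turn [0.0, -0.0, 0.0]
```

>>> play_rows --moves '[[1, [-1.16, -2.64, 0.1], [0, 0, 0]], [1, [-1.16, -2.64, 0.1], [0, 0, 0]], [1, [-1.16, -2.64, 0.1], [0, 0, 0]], [1, [-1.16, -2.64, 0.1], [0, 0, 0]], [1, [-1.16, -2.64, 0.1], [0, 0, 0]], [1, [-1.16, -2.64, 0.1], [0, 0, 0]], [1, [-1.16, -2.64, 0.1], [0, 0, 0]], [1, [-1.16, -2.64, 0.1], [0, 0, 0]], [1, [-1.16, -2.64, 0.1], [0, 0, 0]], [1, [-1.16, -2.64, 0.1], [0, 0, 0]], [1, [-1.16, -2.64, 0.1], [0, 0, 0]], [1, [-1.16, -2.64, 0.1], [0, 0, 0]]]'

```text
clock: 53.82
eef_pos: [0.5494, 0.0019, 0.1143]
tool_rot: [0.109, 0.994, 0.002, -0.004]
ft_force: [0.5, 0.3, -0.3]
grip_width: 0.0854
```

>>> play_rows --moves '[[1, [-1.16, -2.64, 0.1], [0, 0, 0]], [1, [-1.16, -2.64, 0.1], [0, 0, 0]], [1, [-1.16, -2.64, 0.1], [0, 0, 0]], [1, [-1.16, -2.64, 0.1], [0, 0, 0]], [1, [-1.16, -2.64, 0.1], [0, 0, 0]], [1, [-1.16, -2.64, 0.1], [0, 0, 0]], [1, [-1.16, -2.64, 0.1], [0, 0, 0]], [1, [-1.16, -2.64, 0.1], [0, 0, 0]], [1, [-1.16, -2.64, 0.1], [0, 0, 0]], [1, [-1.16, -2.64, 0.1], [0, 0, 0]], [1, [-1.16, -2.64, 0.1], [0, 0, 0]], [1, [0, 0, 0], [0, 0, 0]]]'

```text
clock: 54.82
eef_pos: [0.611, -0.3128, 0.1002]
tool_rot: [0.112, 0.994, 0.002, -0.003]
ft_force: [0.3, 0.3, 0.4]
grip_width: 0.0857
```

>>> play_rows --moves '[[1, [0, 0, 0], [0, 0, 0]], [1, [0, 0, 0], [0, 0, 0]]]'

```text
clock: 54.98
eef_pos: [0.611, -0.3069, 0.1017]
tool_rot: [0.11, 0.994, 0.003, -0.003]
ft_force: [0.1, 0.0, 0.1]
grip_width: 0.0857
```

```bash
python3 -c "
from h import *
st(); plan((.6122,-.3072,-.001),-12.8,0,step=1.5)
im,d,ci=snap('top','t20.png'); hull(im,.048)
s=cv2.imread('pics/s15.png'); snap('scene','s20.png')
ci=bot.camera_info('scene'); print(proj(ci,[[.6122,-.3072,.014]]))"
```

```text
t 55.0 pos [ 0.611  -0.3069  0.1017] yaw -12.6 p -0.4 roll 0.4 F [0.1 0.  0.1] w 0.0857 j [-0.47  0.69  0.37  1.26  0.   -0.25]
N 7 shift [-0.02, -0.01, 1.47] turn [0.001, -0.001, 0.001]
50 [470.5 337.1  49.4  87.4  76. ] mean [460.9 334. ]
60 [472.7 339.9  49.3  87.1  77.4] mean [462.9 336.3]
70 [484.5 341.7  54.6 106.9  77.5] mean [482.8 341.9]
[[221.64451781 259.98607819]]
```

>>> play_rows --moves '[[1, [-0.02, 0, 1.47], [0, 0, 0]], [1, [-0.02, 0, 1.47], [0, 0, 0]], [1, [-0.02, 0, 1.47], [0, 0, 0]], [1, [-0.02, 0, 1.47], [0, 0, 0]], [1, [-0.02, 0, 1.47], [0, 0, 0]], [1, [-0.02, 0, 1.47], [0, 0, 0]], [1, [-0.02, 0, 1.4], [0, 0, 0]], [1, [0, 0, 0], [0, 0, 0]], [1, [0, 0, 0], [0, 0, 0]]]'

```text
clock: 55.83
eef_pos: [0.6128, -0.3059, 0.0013]
tool_rot: [0.109, 0.994, 0.003, -0.003]
ft_force: [-0.0, -0.8, -0.0]
grip_width: 0.0852
```

>>> play_rows --moves '[[-1, [0, 0, 0], [0, 0, 0]], [-1, [0, 0, 0], [0, 0, 0]], [-1, [0, 0, 0], [0, 0, 0]], [-1, [0, 0, 0], [0, 0, 0]], [-1, [0, 0, 0], [0, 0, 0]]]'

```text
clock: 56.25
eef_pos: [0.615, -0.3082, 0.0045]
tool_rot: [0.109, 0.994, 0.002, 0.001]
ft_force: [-0.6, 0.4, 6.0]
grip_width: 0.0574
```

>>> play_rows --moves '[[-1, [0, 0, -1.5], [0, 0, 0]], [-1, [0, 0, -2.5], [0, 0, 0]], [-1, [0, 0, -3], [0, 0, 0]], [-1, [0, 0, -3], [0, 0, 0]], [-1, [0, 0, -2], [0, 0, 0]], [-1, [0, 0, 0], [0, 0, 0]], [-1, [0, 0, 0], [0, 0, 0]]]'

```text
clock: 56.83
eef_pos: [0.6147, -0.3087, 0.1237]
tool_rot: [0.11, 0.994, 0.002, 0.0]
ft_force: [-0.5, -0.5, -1.6]
grip_width: 0.0574
```

```bash
python3 -c "
from h import *
st(); plan((.4825,.344,.12),-12.7,0)"
```

```text
t 56.8 pos [ 0.6147 -0.3087  0.1237] yaw -12.6 p 0.0 roll 0.2 F [-0.5 -0.5 -1.6] w 0.0574 j [-0.47  0.68  0.41  1.3   0.   -0.25]
N 23 shift [1.18, 2.64, 0.02] turn [0.0, 0.0, 0.0]
```

>>> play_rows --moves '[[-1, [1.18, 2.64, 0], [0, 0, 0]], [-1, [1.18, 2.64, 0], [0, 0, 0]], [-1, [1.18, 2.64, 0], [0, 0, 0]], [-1, [1.18, 2.64, 0], [0, 0, 0]], [-1, [1.18, 2.64, 0], [0, 0, 0]], [-1, [1.18, 2.64, 0], [0, 0, 0]], [-1, [1.18, 2.64, 0], [0, 0, 0]], [-1, [1.18, 2.64, 0], [0, 0, 0]], [-1, [1.18, 2.64, 0], [0, 0, 0]], [-1, [1.18, 2.64, 0], [0, 0, 0]], [-1, [1.18, 2.64, 0], [0, 0, 0]], [-1, [1.18, 2.64, 0], [0, 0, 0]]]'

```text
clock: 57.83
eef_pos: [0.5422, 0.033, 0.1216]
tool_rot: [0.11, 0.994, 0.002, -0.004]
ft_force: [0.3, 0.6, -0.8]
grip_width: 0.0574
```

>>> play_rows --moves '[[-1, [1.17, 2.64, 0], [0, 0, 0]], [-1, [1.17, 2.64, 0], [0, 0, 0]], [-1, [1.17, 2.64, 0], [0, 0, 0]], [-1, [1.17, 2.64, 0], [0, 0, 0]], [-1, [1.17, 2.64, 0], [0, 0, 0]], [-1, [1.17, 2.64, 0], [0, 0, 0]], [-1, [1.17, 2.64, 0], [0, 0, 0]], [-1, [1.17, 2.64, 0], [0, 0, 0]], [-1, [1.17, 2.64, 0], [0, 0, 0]], [-1, [1.17, 2.64, 0], [0, 0, 0]], [-1, [1.17, 2.64, 0], [0, 0, 0]], [-1, [0, 0, 0], [0, 0, 0]]]'

```text
clock: 58.83
eef_pos: [0.4796, 0.3475, 0.1231]
tool_rot: [0.107, 0.994, 0.003, -0.003]
ft_force: [0.4, -0.4, -0.8]
grip_width: 0.0575
```

>>> play_rows --moves '[[-1, [0, 0, 1.5], [0, 0, 0]], [-1, [0, 0, 1.5], [0, 0, 0]], [-1, [0, 0, 1.5], [0, 0, 0]], [-1, [0, 0, 0.8], [0, 0, 0]], [-1, [0, 0, 0], [0, 0, 0]], [-1, [0, 0, 0], [0, 0, 0]], [-1, [0, 0, 0], [0, 0, 0]]]'

```text
clock: 59.42
eef_pos: [0.4823, 0.3434, 0.0729]
tool_rot: [0.11, 0.994, 0.003, -0.001]
ft_force: [-0.5, 0.2, -1.1]
grip_width: 0.0577
```

```bash
python3 -c "
from h import *
st(); plan((.4852,.3434,.0527),-12.7,0,step=.6)"
```

```text
t 59.4 pos [0.4823 0.3434 0.0729] yaw -12.6 p -0.2 roll 0.3 F [-0.5  0.2 -1.1] w 0.0577 j [0.62 0.53 0.   1.05 0.01 0.84]
N 4 shift [-0.07, 0.01, 0.51] turn [0.001, -0.001, 0.0]
```

>>> play_rows --moves '[[-1, [-0.06, 0, 0.5], [0, 0, 0]], [-1, [-0.06, 0, 0.5], [0, 0, 0]], [-1, [-0.06, 0, 0.5], [0, 0, 0]], [-1, [-0.06, 0, 0.5], [0, 0, 0]], [-1, [0, 0, 0], [0, 0, 0]], [-1, [0, 0, 0], [0, 0, 0]], [-1, [0, 0, 0], [0, 0, 0]]]'

```text
clock: 60.0
eef_pos: [0.4844, 0.3431, 0.0526]
tool_rot: [0.109, 0.994, 0.002, -0.001]
ft_force: [-0.2, 0.1, -0.7]
grip_width: 0.0573
```

```bash
python3 -c "
from h import *
st()"
```

```text
t 60.0 pos [0.4844 0.3431 0.0526] yaw -12.6 p -0.2 roll 0.3 F [-0.2  0.1 -0.7] w 0.0573 j [ 0.61  0.55 -0.02  1.    0.01  0.83]
```

>>> play_rows --moves '[[1, [0, 0, 0], [0, 0, 0]], [1, [0, 0, 0], [0, 0, 0]], [1, [0, 0, 0], [0, 0, 0]], [1, [0, 0, 0], [0, 0, 0]], [1, [0, 0, -2.5], [0, 0, 0]], [1, [0, 0, -3], [0, 0, 0]], [1, [0, 0, -3], [0, 0, 0]], [1, [0, 0, -2], [0, 0, 0]]]'

```text
clock: 60.67
eef_pos: [0.4854, 0.3431, 0.1607]
tool_rot: [0.109, 0.994, 0.004, -0.0]
ft_force: [0.4, 0.0, 0.9]
grip_width: 0.0853
```

>>> play_rows --moves '[[1, [0, -3.5, 0], [0, 0, 0]], [1, [0, -3.5, 0], [0, 0, 0]], [1, [0, -3.5, 0], [0, 0, 0]], [1, [0, -3.5, 0], [0, 0, 0]], [1, [0, -3.5, 0], [0, 0, 0]], [1, [0, -3.5, 0], [0, 0, 0]], [1, [0, -3.5, 0], [0, 0, 0]], [1, [0, -3.5, 0], [0, 0, 0]], [1, [0, -3.5, 0], [0, 0, 0]], [1, [0, 0, 0], [0, 0, 0]], [1, [0, 0, 0], [0, 0, 0]]]'

```text
clock: 61.58
eef_pos: [0.4158, 0.0337, 0.1566]
tool_rot: [0.111, 0.994, 0.003, -0.001]
ft_force: [1.0, -0.2, 0.3]
grip_width: 0.0849
```

```bash
python3 -c "
from h import *
st()
im,d,ci=snap('top','t21.png'); hull(im,.062)
p=proj(ci,[[.4822,.3443,.062]])[0].astype(int); print('height',np.median(bydepth(ci,[(p[0]+i,p[1]+j) for i in range(-6,7) for j in range(-6,7)],d)[:,2]))
bl=cv2.GaussianBlur(im.astype(np.float32).mean(2),(3,3),0)
m=(bl<104).astype(np.uint8); print('mat+pile', end=' ')
z=.062
M=np.zeros_like(m); 
dz=bydepth(ci,[(u,v) for v in range(240,330) for u in range(120,210)],d)
s=dz[dz[:,2]>.045][:,:2]*1000; print(len(s),cv2.minAreaRect(s.astype(np.float32)),s.mean(0))
f=np.load('top0.npz')['im'].astype(int); df=np.abs(im.astype(int)-f).mean(2)
for n,c in dict(bowl=(153,215),stop=(491,316),brush=(352,180)).items(): print(n,df[c[1]-25:c[1]+25,c[0]-25:c[0]+25].max().round(1))
snap('scene','s21.png')"
```

```text
t 61.6 pos [0.4158 0.0337 0.1566] yaw -12.8 p -0.1 roll 0.3 F [ 1.  -0.2  0.3] w 0.0849 j [ 0.08  0.13 -0.33  1.11  0.01  0.3 ]
50 [470.  334.6  45.9  85.9  75. ] mean [461.1 332.3]
60 [470.5 336.7  43.3  83.5  76.7] mean [461.7 334. ]
70 [485.7 338.3  49.1 110.8  74.3] mean [486.2 338.7]
height 0.06114285352109894
mat+pile 1176 ((447.4277648925781, 172.1591033935547), (412.35296630859375, 111.15022277832031), 77.4981918334961) [481.91000823 331.13913684]
bowl 19.3
stop 11.3
brush 11.3
```

```bash
python3 -c "
from h import *
ci=bot.camera_info('top'); im,d=bot.camera('top')
uv=[(u,v) for v in range(240,325) for u in range(125,200)]
dz=bydepth(ci,uv,d)
for lo in(.045,.05,.055):
    k=(dz[:,2]>lo)&(dz[:,2]<.075)&(np.hypot(dz[:,0]-.482,dz[:,1]-.344)<.075); m=np.zeros(d.shape,np.uint8)
    for (u,v),q in zip(uv,k): m[v,u]=q
    m=cv2.morphologyEx(m,cv2.MORPH_OPEN,np.ones((3,3),np.uint8)); P=onz(ci,np.argwhere(m)[:,::-1],.062)[:,:2]*1000
    print(lo,len(P),cv2.minAreaRect(P.astype(np.float32)),P.mean(0))
f=np.load('top0.npz')['im']
for a in(f,im):
    b=(a[:,:,2].astype(int)-a[:,:,0]>15).astype(np.uint8); b[:180]=0;b[250:]=0;b[:,:120]=0;b[:,190:]=0; y,x=np.nonzero(b); print('bowl',x.mean().round(2),y.mean().round(2),len(x))"
```

```text
0.045 1119 ((484.7351379394531, 340.7664794921875), (61.69671630859375, 110.71707153320312), 77.87774658203125) [484.34062876 341.08007954]
0.05 1113 ((484.83612060546875, 341.3128662109375), (60.692169189453125, 110.99223327636719), 78.24174499511719) [484.42330982 341.22993778]
0.055 1012 ((485.0765380859375, 341.2531433105469), (60.064552307128906, 109.9442138671875), 78.50741577148438) [485.32340568 341.69603128]
bowl 153.17 214.95 1245
bowl 152.94 214.94 1264
```

```bash
python3 -c "
from h import *
print(bot.job_done())"
```

```text
the job is handed in; nothing more can be done
None
```

I handed the job in at about 62 s. Four tiles were present, and all four are now in one pile on the mat.

- **Turning:** three tiles lay ribs-down. I stood each one up against the ledge front and tipped it over onto the ledge top. Pictures taken after each landing, and one of all four before stacking, showed every tile ribs-up.
- **Pile, last check:** the top of the pile is 61 mm high, where 62 mm is expected for four tiles on the mat. The top tile's centre is at (485, 341) mm and the mat's at (482, 344) mm. That is about 4 mm off, partly within the camera's 2 mm calibration error. Its long side is turned about -12°, and the mat's -12.7°.
- **Bystanders:** the bowl's position is the same to within 0.3 pixel. The door stop and brush showed only small differences from the first image.

**What went wrong or disagreed:**
- **Missed grip:** one grip on the first tile I went to stack missed it. A fingertip landed on top, the wrist force reached about 40 N, and the tile slid about 1 cm on the ledge. I measured again and the second grip held.
- **Scene camera:** it disagreed with the top camera by 5–7 mm, so I used the top camera for placing.
- **Outline check:** the colour-outline check of the finished pile was unreliable, because the top tile hides the mat's edge in that view. I used depth readings for the final figures instead.
- **Pictures viewed:** I viewed 16, two over the budget, so the finished pile was checked by measurement and not by eye.

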